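# Check-weigh the jar at the back of the stock bay

## Task

The low jar at the back of the stock bay has to go on the scale: first clear the bottle, the carton and the canister that hem it in onto the grey plastic side tray, standing upright, then stand the jar in the middle of the scale's pan. Only when the jar is on the pan, put the three back upright in the bay, each on the very spot where it stood at the start. Knock nothing over, and leave the packet and the pillbox in the bay and the tin on the tray where they are.

Things in the scene. Friction and masses are not known exactly. Their poses are not given: they have to be found in the camera images.
- bay: Fixed stock bay, 150 (x) by 224 mm (y), floor 6 mm thick; back (+x) and side walls 6 mm thick, 40 mm high; front (-x, to the robot) open. Origin: centre of underside. In its frame the jar stands near (28, 0) mm, bottle, carton and canister in any arrangement near (25, 68), (25, -68), (-35, 0), packet and pillbox near (-50, +-80). Its place and yaw (to 0.2 rad) vary.
- bottle: Loose brown glass medicine bottle with white screw cap and paper label, round, 120 mm high: body diameter 42 mm up to 72 mm height, shoulder above that, cap diameter 31 mm from 92 to 120 mm height. About 160 g. Origin: centre of its underside; z up.
- carton: Loose white square upright carton with a brown band, 40 by 40 mm, 105 mm high, rigid. About 110 g. Origin: centre of its underside; x and y square to its sides, z up. It starts nearly square to the bay.
- canister: Loose white round tablet canister with a wide grey lid, 94 mm high: body diameter 40 mm up to 70 mm height, lid diameter 44 mm from 70 to 94 mm height. About 100 g. Origin: centre of its underside; z up.
- jar: Loose low wide ointment jar, white with an aluminium lid, 42 mm high: body diameter 48 mm up to 24 mm height, lid diameter 52 mm from 24 to 42 mm height. About 120 g. Origin: centre of its underside; z up.
- tray: Fixed shallow grey plastic side tray, 290 mm (its x) by 130 mm (its y), 22 mm high, walls 4 mm, inner floor 4 mm above the work surface. Origin: centre of its underside. The tin stands near (-105, 0) mm in its frame; from -75 to +141 mm along x it is empty. Left or right of the bay, yaw up to 0.15 rad.
- scale: Fixed bench scale: grey base 34 mm high, 190 by 150 mm, dark display at its -x end; flat round steel pan, diameter 120 mm, top 46 mm above the work surface, does not move. Origin: on the work surface exactly below the pan's centre. On the other side of the bay from the tray, yaw up to 0.15 rad.
- packet: Bystander: small flat white packet with a brown stripe, 30 by 44 mm, 18 mm high, in a front corner of the bay. Origin: centre of its underside.
- pillbox: Bystander: small round clear pillbox with white lid, diameter 35 mm, 22 mm high, in the other front corner of the bay. Origin: centre of its underside.
- tin: Bystander: flat round aluminium tin, diameter 52 mm, 34 mm high, at the near (-x) end of the tray. Origin: centre of its underside.

How it is judged:
On the way, in this order (a step that is already met when the one before it is completed fails the run):
1. bottle, carton and canister all stand upright on the tray, released, and the jar has not yet been taken from its place (within 20 mm) (x of bottle in the frame of tray between -0.13 and 0.13 m and y of bottle in the frame of tray between -0.055 and 0.055 m and z of bottle in the frame of tray between -0.005 and 0.012 m and angle between each of bottle, carton, canister's own z axis and vertical below 0.15 rad and linear speed of each of bottle, carton, canister below 0.05 m/s and contact force between each of bottle, carton, canister and the fingers below 0.1 N and x of carton in the frame of tray between -0.13 and 0.13 m and y of carton in the frame of tray between -0.055 and 0.055 m and z of carton in the frame of tray between -0.005 and 0.012 m and x of canister in the frame of tray between -0.13 and 0.13 m and y of canister in the frame of tray between -0.055 and 0.055 m and z of canister in the frame of tray between -0.005 and 0.012 m and distance of jar from where it was at the start of the episode below 0.02 m), for 0.2 s.
2. the jar stands on the middle of the scale's pan, released, while the three others still stand on the tray (horizontal distance between jar and scale below 0.015 m and z of jar in the frame of scale between 0.04 and 0.052 m and angle between each of jar, bottle, carton, canister's own z axis and vertical below 0.15 rad and linear speed of each of jar, bottle, carton, canister below 0.05 m/s and contact force between each of jar, bottle, carton, canister and the fingers below 0.1 N and x of bottle in the frame of tray between -0.13 and 0.13 m and y of bottle in the frame of tray between -0.055 and 0.055 m and z of bottle in the frame of tray between -0.005 and 0.012 m and x of carton in the frame of tray between -0.13 and 0.13 m and y of carton in the frame of tray between -0.055 and 0.055 m and z of carton in the frame of tray between -0.005 and 0.012 m and x of canister in the frame of tray between -0.13 and 0.13 m and y of canister in the frame of tray between -0.055 and 0.055 m and z of canister in the frame of tray between -0.005 and 0.012 m), for 0.2 s.
At the end, for the whole second after the job is handed in: The jar stands upright on the scale's pan within 15 mm of its centre; bottle, carton and canister each stand upright in the bay within 15 mm of where that same thing stood at the start (any turn about the vertical); all are released and at rest (horizontal distance between jar and scale below 0.015 m and z of jar in the frame of scale between 0.04 and 0.052 m and angle between each of jar, bottle, carton, canister's own z axis and vertical below 0.15 rad and linear speed of each of jar, bottle, carton, canister below 0.05 m/s and contact force between each of jar, bottle, carton, canister and the fingers below 0.1 N and distance of each of bottle, carton, canister from where it was at the start of the episode below 0.015 m); the robot touches nothing.
It fails at once if bottle, carton, canister or jar is knocked over (tilted more than about 35 degrees) (angle between any of bottle, carton, canister, jar's own z axis and vertical above 0.6 rad).
It fails at once if the packet is shifted by more than 20 mm (distance of packet from where it was at the start of the episode above 0.02 m).
It fails at once if the pillbox is shifted by more than 20 mm (distance of pillbox from where it was at the start of the episode above 0.02 m).
It fails at once if the tin is shifted by more than 20 mm (distance of tin from where it was at the start of the episode above 0.02 m).
It also fails if it takes over 141 s, if anything falls off the work surface, if the arm or the gripper's body presses on something with over 40 N, if the wrist force passes 120 N, or if a joint passes its speed limit or range.

## Robot

A 6-joint arm with a two-finger parallel gripper is mounted at the origin on the work surface. World frame = base frame: x ahead of the robot, y to its left, z up, the work surface at z = 0. Lengths are in m, angles in rad, forces in N, time in s.
With the tool pointing down it reaches from about 0.25 to 0.85 m from the base axis. Payload 12.5 kg.
Tool frame: the origin (TCP) lies on the centre line of the jaws, within the pads' length; the fingertips stand 11 mm ahead of it and the grasp point (between the pads) lies 8 mm behind it; z points along the fingers, x is the direction in which the jaws open and shut, and the axes are right-handed (so a half turn about z gives the same grasp; the last joint's range is limited). The gripper opens to 93 mm and grips with 3 to 60 N. Pads are 15 mm wide; open, the fingers measure 128 mm over their backs; the gripper's body (75 mm by 188 mm) begins 65 mm behind the grasp point.
Start: joints at [1.184, 0.351, 1.652, -0, 1.139, -0.085], TCP at [0.163, 0.525, 0.23] pointing down, gripper open.
Joint ranges: [-2.75, 2.75], [-0.79, 2.1], [0.01, 2.65], [-1.57, 4.71], [0.07, 3.14], [-2.87, 2.87]. Speed limits (rad/s): [2.22, 2.22, 2.79, 3.14, 3.14, 3.14].

## Interface

Orientations are given as a unit quaternion [w, x, y, z].
In Python, from bench import read_state, camera, close_job gives the robot as it stands. The module is installed in compiled form; this text tells all that it offers.
- The arm moves only by the tool carry_out, never from a script. Its argument "increments" is a list of rows, each an object of numbers: "tx", "ty", "tz": the shift along the tool's x, y, z in cm; "rx", "ry", "rz": the turn, a rotation vector about the tool's x, y, z in rad. A call has 1 to 8 rows; each row shifts and turns the commanded pose from where the row before left it, along the tool's axes as they then stand; what a row does not reach is not made up. A row lasts 1/8 s, in which the tool goes at most 62.5 mm and 10.7 degrees, less where a joint would pass 70% of its speed; a pose out of reach is approached as far as the arm can. A call is refused whole if a number of a shift passes 6.25 or a number of a turn 0.188, either way. A call with a gripper value outside its range is refused whole. "gripper" is the closure, from -1 (fully open) to 1 (shut), so that 0 is half open, set as the call begins (left out, the last holds). The fingers move at their own pace and stop on an object; the grip force is fixed at half the most. Time passes only in rows, so rows that do not move let the fingers close. It gives the time, the measured TCP pose, the force and the opening at its end, in the units of the state.
- read_state(): the state, without advancing time (a new reading comes with each control period).
- camera(name): name is "side" or "top" or "wrist"; returns a dict with "frame" (384x512x3 uint8, red, green, blue), "intrinsics" (3x3 intrinsics, pixels), "R" (3x3) and "t" (3): a world point X has camera coordinates R X + t. Camera axes: x right, y down, z forward; pixel columns grow to the right and rows downward; lengths in m; the calibration is good to about 2 mm. A picture is of the moment at which its call begins. There is no depth.
- close_job(): hands the job in, once; it reports no verdict.
The state is a dict: "t": time; "joint_pos": joint angles; "dq": joint speeds; "joint_torque": joint torques, N m; "tool_pos": TCP position; "eef_rot": TCP orientation; "contact_force": force on the tool from outside, world axes, zero at the start; "torque": the same for the moment, N m; "opening": finger opening in m.
Only numpy, scipy, OpenCV 4.12 (cv2) and the standard library are available. Lean on these libraries where they do the work, as an engineer would, in place of code of your own. Each camera call takes 0.05 s, during which the arm holds its last target.

## Working session

There is one attempt and no reset: what is moved stays moved. The work goes in short steps, Python scripts to look and compute and a tool call to move; the robot and the scene stay as the last step left them, time stands still between calls to the robot, and variables do not carry over. Pictures are saved under pics/ and viewed, and the job is handed in when it is done.

Besides the shell and the picture viewer there is one more tool, called after "Call:" as name([rows], argument=value, ...), one row to a line, values as JSON. carry_out: Moves the arm, as the interface text tells. Its arguments: {"type":"object","properties":{"increments":{"type":"array","items":{"type":"object","properties":{"tx":{"type":"number"},"ty":{"type":"number"},"tz":{"type":"number"},"rx":{"type":"number"},"ry":{"type":"number"},"rz":{"type":"number"}}}},"gripper":{"type":"number"}},"required":["increments"]}

```bash
mkdir -p pics
cat > h.py <<'E'
import numpy as np, cv2
from bench import read_state, camera
def snap(n,fn):
    c=camera(n); cv2.imwrite('pics/'+fn,c['frame'][:,:,::-1]); np.savez('pics/'+fn[:-4]+'.npz',**{k:np.array(v) for k,v in c.items()}); return c
def load(fn):
    return dict(np.load('pics/'+fn+'.npz'))
def ray(c,u,v):
    K=np.array(c['intrinsics']);R=np.array(c['R']);t=np.array(c['t'])
    d=R.T@np.linalg.inv(K)@np.array([u,v,1.]); o=-R.T@t
    return o,d
def onz(c,u,v,z):
    o,d=ray(c,u,v); return o+d*(z-o[2])/d[2]
def proj(c,X):
    p=np.array(c['R'])@np.array(X)+np.array(c['t']); p=np.array(c['intrinsics'])@p; return p[:2]/p[2]
E
python3 - <<'E'
from h import *
print(read_state())
for n in ['top','side','wrist']:
    c=snap(n,n+'0.png'); print(n,np.array(c['intrinsics']).round(1).tolist(),(-np.array(c['R']).T@np.array(c['t'])).round(3),np.array(c['R']).round(2).tolist())
E
```

```text
{'t': 0.0, 'joint_pos': array([ 1.18440908e+00,  3.51244245e-01,  1.65243084e+00,  3.68239822e-07,
        1.13909941e+00, -8.46095940e-02]), 'dq': array([ 0.00042596,  0.00022133, -0.00189001,  0.00068489,  0.00189397,
        0.00129305]), 'joint_torque': array([-1.10955465e-03, -4.97317171e+01, -2.85252982e+01,  6.98549696e-02,
        2.54792604e-02, -7.92909623e-05]), 'tool_pos': array([0.16332336, 0.52483904, 0.22909447]), 'eef_rot': array([ 3.08674391e-04,  8.05362555e-01,  5.92782258e-01, -5.03893915e-04]), 'contact_force': array([-0.16374269, -0.71252954,  0.28196849]), 'torque': array([ 0.00047148, -0.0277095 , -0.04911631]), 'opening': 0.09312820820840934}
top [[357.4, 0.0, 260.8], [0.0, 357.4, 191.9], [0.0, 0.0, 1.0]] [0.368 0.005 0.809] [[0.01, -1.0, 0.0], [-0.98, -0.01, -0.19], [0.19, -0.0, -0.98]]
side [[380.3, 0.0, 253.0], [0.0, 380.3, 192.4], [0.0, 0.0, 1.0]] [ 0.314 -0.824  0.55 ] [[0.98, -0.19, -0.01], [-0.11, -0.51, -0.86], [0.16, 0.84, -0.52]]
wrist [[289.4, 0.0, 253.6], [0.0, 289.4, 192.7], [0.0, 0.0, 1.0]] [0.097 0.545 0.385] [[0.3, 0.95, -0.0], [0.92, -0.29, 0.26], [0.24, -0.08, -0.97]]
```

View pics/top0.png

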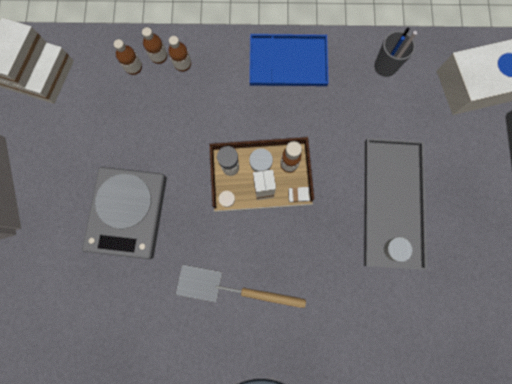

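View pics/side0.png

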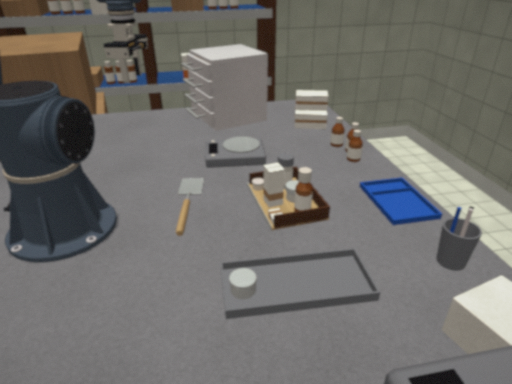

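View pics/wrist0.png

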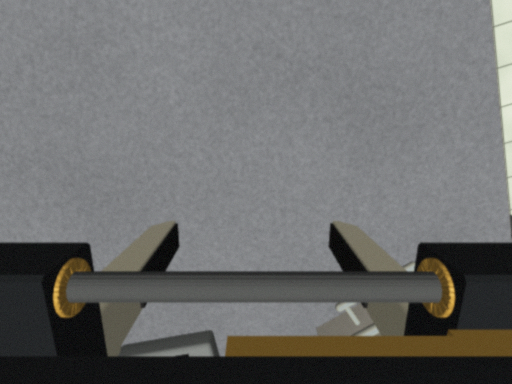

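The top view shows the scale left (pan centre ~(123,201)), the bay in the middle (~(262,175)), and the tray right (~(394,204)) with the tin at (400,249). In the bay are the canister (~(229,158)), jar (261,160), bottle (292,153), carton (264,183), pillbox (227,199) and packet (299,195). I'll enlarge the crops.

Run:
```python
from h import *
a=load('top0')['frame'][:,:,::-1]
cv2.imwrite('pics/z1.png',cv2.resize(a[130:220,200:325],None,fx=6,fy=6,interpolation=cv2.INTER_CUBIC))
b=load('side0')['frame'][:,:,::-1]
cv2.imwrite('pics/z2.png',cv2.resize(b[145:230,240:335],None,fx=6,fy=6,interpolation=cv2.INTER_CUBIC))
```

```text
(no output)
```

View pics/z1.png

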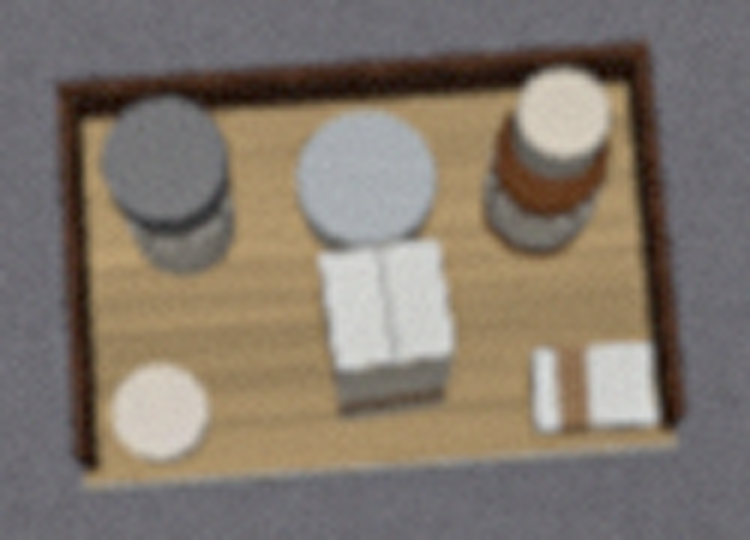

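View pics/z2.png

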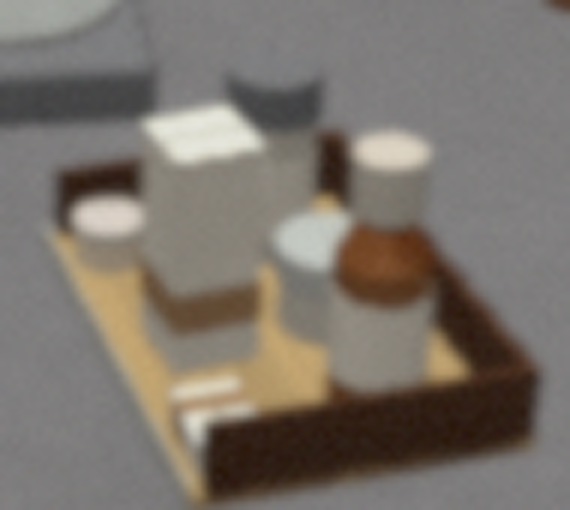

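```bash
cat > meas.py <<'E'
from h import *
c=load('top0'); s=load('side0')
def z1(u,v): return ((u+.5)/6-.5+200,(v+.5)/6-.5+130)
def z2(u,v): return ((u+.5)/6-.5+240,(v+.5)/6-.5+145)
P={'canister':(167,158,.100),'jar':(367,178,.048),'bottle':(564,112,.126),'carton':(388,303,.111),'pillbox':(160,411,.028),'packet':(597,385,.024)}
for k,(u,v,z) in P.items(): print(k,onz(c,*z1(u,v),z).round(4))
Q={'jar':(322,240,.048),'bottle':(391,153,.126),'carton':(203,132,.111),'pillbox':(109,215,.028)}
for k,(u,v,z) in Q.items(): print('side',k,onz(s,*z2(u,v),z).round(4))
W={}
for k,(u,v) in dict(bl=(58,86),br=(648,45),fl=(82,470),fr=(684,418)).items(): W[k]=onz(c,*z1(u,v),.040); print(k,W[k].round(4))
d=W['bl']-W['br'];print('width',np.linalg.norm(d),'yaw',np.arctan2(-d[0],d[1]))
d=W['bl']-W['fl'];print('depth',np.linalg.norm(d),'yaw',np.arctan2(d[1],d[0]))
d=W['br']-W['fr'];print('depth',np.linalg.norm(d),'yaw',np.arctan2(d[1],d[0]))
print('ctr',np.mean(list(W.values()),0))
# carton sides
ca=[onz(c,*z1(*p),.111) for p in [(320,255),(440,242),(453,357),(335,369)]]
print('carton',np.round(ca,4).tolist(), np.mean(ca,0))
E
python3 meas.py
python3 - <<'E'
from h import *
a=load('top0')['frame'][:,:,::-1]
cv2.imwrite('pics/z3.png',cv2.resize(a[130:280,340:450],None,fx=4,fy=4,interpolation=cv2.INTER_CUBIC))
cv2.imwrite('pics/z4.png',cv2.resize(a[155:270,70:180],None,fx=5,fy=5,interpolation=cv2.INTER_CUBIC))
E
```

```text
canister [0.5767 0.0723 0.1   ]
jar [0.5851 0.0036 0.048 ]
bottle [ 0.5862 -0.0615  0.126 ]
carton [ 0.5241 -0.0037  0.111 ]
pillbox [0.501  0.0792 0.028 ]
packet [ 0.513  -0.0828  0.024 ]
side jar [0.5807 0.0066 0.048 ]
side bottle [ 0.5853 -0.0621  0.126 ]
side carton [ 5.242e-01 -4.000e-04  1.110e-01]
side pillbox [0.5012 0.0832 0.028 ]
bl [0.622  0.1195 0.04  ]
br [ 0.6402 -0.1017  0.04  ]
fl [0.477  0.1057 0.04  ]
fr [ 0.4981 -0.1126  0.04  ]
width 0.2219734822651124 yaw 0.08246721974846948
depth 0.14557505486839206 yaw 0.0947083549697865
depth 0.14256149993139466 yaw 0.0761155914744628
ctr [0.55932877 0.00273422 0.04      ]
carton [[0.5403, 0.0192, 0.111], [0.5452, -0.021, 0.111], [0.5059, -0.0254, 0.111], [0.5015, 0.0137, 0.111]] [ 0.52323396 -0.00335564  0.111     ]
```

View pics/z3.png

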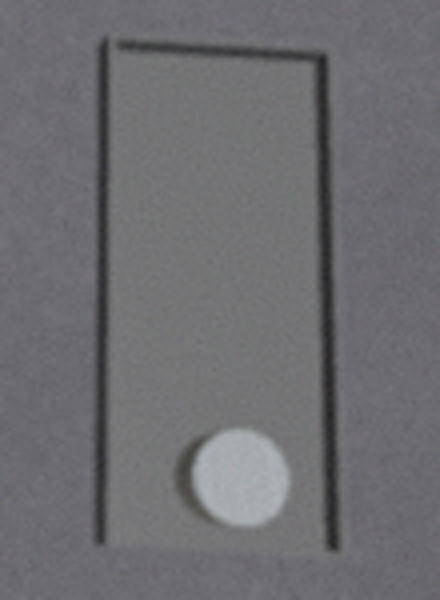

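View pics/z4.png

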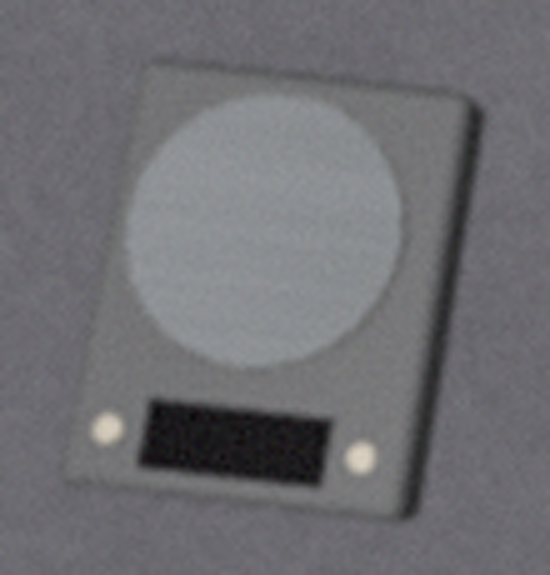

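Run:
```python
from h import *
c=load('top0')
def z3(u,v): return ((u+.5)/4-.5+340,(v+.5)/4-.5+130)
def z4(u,v): return ((u+.5)/5-.5+70,(v+.5)/5-.5+155)
C=[onz(c,*z3(*p),.022) for p in [(102,38),(328,53),(338,550),(96,546)]]
print(np.round(C,4).tolist()); m=np.mean(C,0)
d=(C[0]-C[3])+(C[1]-C[2]); print('tray',m,np.arctan2(d[1],d[0]),[np.linalg.norm(C[i]-C[i-1]) for i in range(4)])
print('tin',onz(c,*z3(241,477),.038))
f=c['frame'].astype(int)
# pan: ellipse fit from bluish brightness
g=cv2.cvtColor(c['frame'],cv2.COLOR_RGB2GRAY); 
roi=cv2.GaussianBlur(g,(3,3),0)[165:235,90:158]
m=((roi>122)*255).astype(np.uint8)
cs,_=cv2.findContours(m,0,1); k=max(cs,key=cv2.contourArea); e=cv2.fitEllipse(k); print(e)
print('pan',onz(c,e[0][0]+90,e[0][1]+165,.046), 'hand',onz(c,*z4(264,230),.046))
print('diam',np.linalg.norm(onz(c,*z4(126,230),.046)-onz(c,*z4(402,230),.046)))
```

```text
[[0.643, -0.2371, 0.022], [0.6352, -0.3672, 0.022], [0.3546, -0.3514, 0.022], [0.3557, -0.2207, 0.022]]
tray [ 0.49712619 -0.29409232  0.022     ] -0.05648872346777256 [np.float64(0.2877926106584608), np.float64(0.13029137792857517), np.float64(0.28103619668148466), np.float64(0.13077620732737988)]
tin [ 0.39264745 -0.29523144  0.038     ]
((31.97742462158203, 35.50276565551758), (52.697547912597656, 56.86058807373047), 44.61935043334961)
pan [0.49056354 0.30245689 0.046     ] hand [0.49035925 0.30152895 0.046     ]
diam 0.11898869975564137
```

Run:
```python
from h import *
s=load('side0')
b=s['frame'][:,:,::-1]
cv2.imwrite('pics/z5.png',cv2.resize(b[125:175,195:275],None,fx=8,fy=8,interpolation=cv2.INTER_CUBIC))
```

```text
(no output)
```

View pics/z5.png

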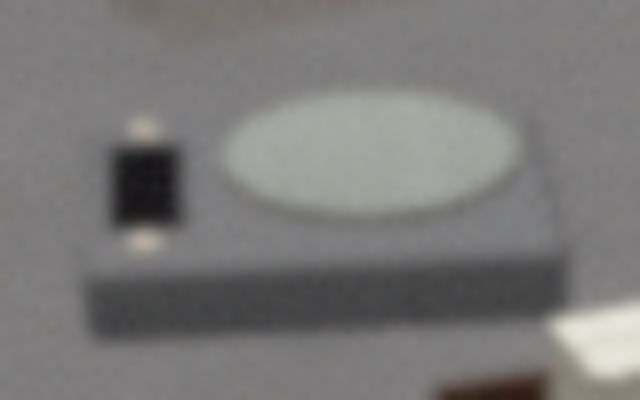

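```bash
cat > go.py <<'E'
import sys
from h import *
from scipy.spatial.transform import Rotation as Ro
def go(x,y,z,n=None,yaw=None):
    s=read_state(); q=s['eef_rot']; R=Ro.from_quat([q[1],q[2],q[3],q[0]]).as_matrix(); p=s['tool_pos']
    d=R.T@(np.array([x,y,z])-p)*100
    print('t',round(s['t'],2),'tcp',p.round(4),'yaw',np.degrees(np.arctan2(R[1,0],R[0,0])).round(2),'tilt',R[2].round(3),'open',round(s['opening'],4),'F',s['contact_force'].round(1))
    print('tool delta cm',d.round(2),'len',np.linalg.norm(d).round(1))
if __name__=='__main__': go(*map(float,sys.argv[1:4]))
E
python3 - <<'E'
from h import *
s=load('side0'); print('pan side',onz(s,(371.5)/8-.5+195,(152.5)/8-.5+125,.046))
E
```

```text
pan side [0.49127245 0.30237086 0.046     ]
```

Call:
carry_out([
  {"rz":-0.14},
  {"rz":-0.14},
  {"rz":-0.14},
  {},
])

```text
schema error: expected keys tx, ty, tz, rx, ry, rz
```

```bash
python3 go.py 0.586 -0.062 0.229
```

```text
t 0.15 tcp [0.1634 0.5249 0.2293] yaw 72.71 tilt [-0.001 -0.    -1.   ] open 0.0932 F [ 0.1  0.2 -0.2]
tool delta cm [-43.48  57.8    0.06] len 72.3
```

Call:
carry_out([
  {"tx":0,"ty":0,"tz":0,"rx":0,"ry":0,"rz":-0.14},
  {"tx":0,"ty":0,"tz":0,"rx":0,"ry":0,"rz":-0.14},
  {"tx":0,"ty":0,"tz":0,"rx":0,"ry":0,"rz":-0.14},
  {"tx":0,"ty":0,"tz":0,"rx":0,"ry":0,"rz":0},
])

```text
t: 0.65
tool_pos: [0.1634, 0.525, 0.2294]
eef_rot: [0.0, 0.664, 0.747, -0.0]
contact_force: [0.3, 0.3, -0.2]
opening: 0.093
```

```bash
python3 go.py 0.586 -0.062 0.229
```

```text
t 0.65 tcp [0.1634 0.525  0.2294] yaw 96.72 tilt [-0. -0. -1.] open 0.093 F [ 0.3  0.3 -0.2]
tool delta cm [-6.324e+01  3.510e+01  6.000e-02] len 72.3
```

Call:
carry_out([
  {"tx":-3.95,"ty":2.19,"tz":0,"rx":0,"ry":0,"rz":0},
  {"tx":-3.95,"ty":2.19,"tz":0,"rx":0,"ry":0,"rz":0},
  {"tx":-3.95,"ty":2.19,"tz":0,"rx":0,"ry":0,"rz":0},
  {"tx":-3.95,"ty":2.19,"tz":0,"rx":0,"ry":0,"rz":0},
  {"tx":-3.95,"ty":2.19,"tz":0,"rx":0,"ry":0,"rz":0},
  {"tx":-3.95,"ty":2.19,"tz":0,"rx":0,"ry":0,"rz":0},
  {"tx":-3.95,"ty":2.19,"tz":0,"rx":0,"ry":0,"rz":0},
  {"tx":-3.95,"ty":2.19,"tz":0,"rx":0,"ry":0,"rz":0},
])

```text
t: 1.65
tool_pos: [0.3754, 0.2307, 0.2297]
eef_rot: [0.0, 0.666, 0.746, 0.0]
contact_force: [0.9, -0.1, 0.3]
opening: 0.093
```

Call:
carry_out([
  {"tx":-3.95,"ty":2.19,"tz":0,"rx":0,"ry":0,"rz":0},
  {"tx":-3.95,"ty":2.19,"tz":0,"rx":0,"ry":0,"rz":0},
  {"tx":-3.95,"ty":2.19,"tz":0,"rx":0,"ry":0,"rz":0},
  {"tx":-3.95,"ty":2.19,"tz":0,"rx":0,"ry":0,"rz":0},
  {"tx":-3.95,"ty":2.19,"tz":0,"rx":0,"ry":0,"rz":0},
  {"tx":-3.95,"ty":2.19,"tz":0,"rx":0,"ry":0,"rz":0},
  {"tx":-3.95,"ty":2.19,"tz":0,"rx":0,"ry":0,"rz":0},
  {"tx":-3.95,"ty":2.19,"tz":0,"rx":0,"ry":0,"rz":0},
])

```text
t: 2.65
tool_pos: [0.5866, -0.0625, 0.2295]
eef_rot: [-0.0, 0.666, 0.746, -0.0]
contact_force: [-0.6, 0.1, 0.6]
opening: 0.0932
```

```bash
python3 go.py 0.586 -0.062 0.104; python3 -c "
from h import *
snap('wrist','w1.png');snap('top','t1.png')"
```

```text
t 2.65 tcp [ 0.5866 -0.0625  0.2295] yaw 96.54 tilt [ 0. -0. -1.] open 0.0932 F [-0.6  0.1  0.6]
tool delta cm [ 0.05 -0.06 12.55] len 12.6
```

View pics/w1.png

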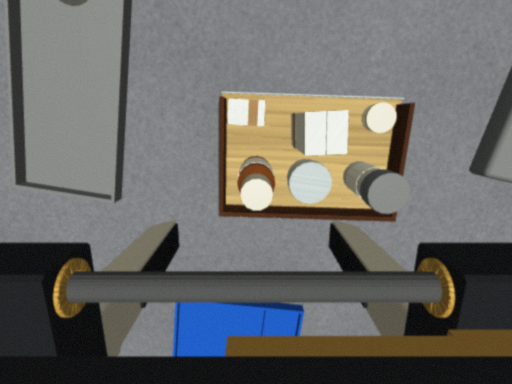

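The wrist view shows the bay: bottle cap (257,194), jar lid (310,182), canister lid (386,191), carton top centre (327,132). I'll check these against the top-view positions.

```bash
python3 -c "
from h import *
c=load('w1')
print(-c['R'].T@c['t'])
for k,u,v,z in [('bottle',257,194,.126),('jar',310,182,.048),('can',386,191,.1),('carton',327,132,.111)]: print(k,onz(c,u,v,z).round(4))"
```

```text
[ 0.51736242 -0.07136501  0.38567503]
bottle [ 0.5866 -0.0605  0.126 ]
jar [0.5855 0.004  0.048 ]
can [0.5755 0.0709 0.1   ]
carton [ 0.5239 -0.0021  0.111 ]
```

The three views agree within 2–4 mm. I'll descend and grip the bottle's cap.

Call:
carry_out([
  {"tx":0.1,"ty":0,"tz":3.5,"rx":0,"ry":0,"rz":0},
  {"tx":0,"ty":0,"tz":3.5,"rx":0,"ry":0,"rz":0},
  {"tx":0,"ty":0,"tz":3.0,"rx":0,"ry":0,"rz":0},
  {"tx":0,"ty":0,"tz":1.5,"rx":0,"ry":0,"rz":0},
  {"tx":0,"ty":0,"tz":1.0,"rx":0,"ry":0,"rz":0},
  {"tx":0,"ty":0,"tz":0,"rx":0,"ry":0,"rz":0},
])

```text
t: 3.5
tool_pos: [0.5858, -0.06, 0.1047]
eef_rot: [-0.0, 0.664, 0.747, -0.0]
contact_force: [0.2, -0.3, -0.1]
opening: 0.0927
```

Call:
carry_out([
  {"tx":0,"ty":0,"tz":0,"rx":0,"ry":0,"rz":0},
  {"tx":0,"ty":0,"tz":0,"rx":0,"ry":0,"rz":0},
  {"tx":0,"ty":0,"tz":0,"rx":0,"ry":0,"rz":0},
  {"tx":0,"ty":0,"tz":0,"rx":0,"ry":0,"rz":0},
  {"tx":0,"ty":0,"tz":0,"rx":0,"ry":0,"rz":0},
  {"tx":0,"ty":0,"tz":0,"rx":0,"ry":0,"rz":0},
], gripper=1)

```text
t: 4.25
tool_pos: [0.5858, -0.0602, 0.1046]
eef_rot: [0.0, 0.664, 0.748, -0.0]
contact_force: [-0.8, 0.4, 0.8]
opening: 0.0375
```

```bash
python3 go.py 0.593 -0.299 0.184
```

```text
t 4.25 tcp [ 0.5858 -0.0602  0.1046] yaw 96.77 tilt [-0. -0. -1.] open 0.0375 F [-0.8  0.4  0.8]
tool delta cm [-23.8   -2.1   -7.94] len 25.2
```

Call:
carry_out([
  {"tx":0,"ty":0,"tz":0,"rx":0,"ry":0,"rz":0},
  {"tx":0,"ty":0,"tz":0,"rx":0,"ry":0,"rz":0},
  {"tx":0,"ty":0,"tz":0,"rx":0,"ry":0,"rz":0},
], gripper=1)

```text
t: 4.62
tool_pos: [0.5858, -0.0601, 0.1046]
eef_rot: [-0.0, 0.664, 0.748, -0.0]
contact_force: [-1.3, 0.1, 0.1]
opening: 0.0302
```

Call:
carry_out([
  {"tx":0,"ty":0,"tz":-1.5,"rx":0,"ry":0,"rz":0},
  {"tx":0,"ty":0,"tz":-2.5,"rx":0,"ry":0,"rz":0},
  {"tx":0,"ty":0,"tz":-2.5,"rx":0,"ry":0,"rz":0},
  {"tx":0,"ty":0,"tz":-1.5,"rx":0,"ry":0,"rz":0},
  {"tx":0,"ty":0,"tz":0,"rx":0,"ry":0,"rz":0},
])

```text
t: 5.25
tool_pos: [0.5862, -0.0602, 0.1857]
eef_rot: [0.001, 0.664, 0.748, 0.001]
contact_force: [-0.6, -0.3, -2.1]
opening: 0.0302
```

```bash
python3 go.py 0.593 -0.299 0.184; python3 -c "
from h import *
snap('side','s2.png')"
```

```text
t 5.25 tcp [ 0.5862 -0.0602  0.1857] yaw 96.77 tilt [-0.001  0.002 -1.   ] open 0.0302 F [-0.6 -0.3 -2.1]
tool delta cm [-23.79  -2.15   0.18] len 23.9
```

View pics/s2.png

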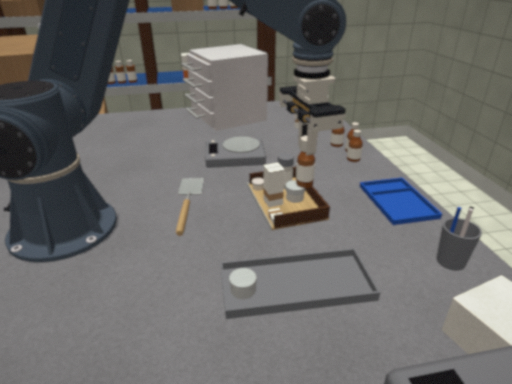

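The bottle hangs upright at (306,165). I'll move it over the tray and lower it.

Call:
carry_out([
  {"tx":-2.0,"ty":-0.3,"tz":0,"rx":0,"ry":0,"rz":0},
  {"tx":-4.0,"ty":-0.3,"tz":0,"rx":0,"ry":0,"rz":0},
  {"tx":-4.0,"ty":-0.3,"tz":0,"rx":0,"ry":0,"rz":0},
  {"tx":-4.0,"ty":-0.3,"tz":0,"rx":0,"ry":0,"rz":0},
  {"tx":-4.0,"ty":-0.3,"tz":0,"rx":0,"ry":0,"rz":0},
  {"tx":-3.8,"ty":-0.3,"tz":0,"rx":0,"ry":0,"rz":0},
  {"tx":-2.0,"ty":-0.3,"tz":0,"rx":0,"ry":0,"rz":0},
  {"tx":0,"ty":0,"tz":0,"rx":0,"ry":0,"rz":0},
])

```text
t: 6.3
tool_pos: [0.5924, -0.2999, 0.1838]
eef_rot: [-0.001, 0.665, 0.747, -0.0]
contact_force: [-0.4, 0.2, -0.2]
opening: 0.0299
```

Call:
carry_out([
  {"tx":0,"ty":0,"tz":1.5,"rx":0,"ry":0,"rz":0},
  {"tx":0,"ty":0,"tz":2.5,"rx":0,"ry":0,"rz":0},
  {"tx":0,"ty":0,"tz":2.5,"rx":0,"ry":0,"rz":0},
  {"tx":0,"ty":0,"tz":1.0,"rx":0,"ry":0,"rz":0},
  {"tx":0,"ty":0,"tz":0.4,"rx":0,"ry":0,"rz":0},
  {"tx":0,"ty":0,"tz":0,"rx":0,"ry":0,"rz":0},
])

```text
t: 7.05
tool_pos: [0.5933, -0.2988, 0.1061]
eef_rot: [0.0, 0.664, 0.748, 0.0]
contact_force: [-0.0, -1.0, -1.6]
opening: 0.0305
```

```bash
python3 go.py 0.593 -0.299 0.103
```

```text
t 7.05 tcp [ 0.5933 -0.2988  0.1061] yaw 96.79 tilt [-0.     0.001 -1.   ] open 0.0305 F [-0.  -1.  -1.6]
tool delta cm [-0.02 -0.03  0.31] len 0.3
```

Call:
carry_out([
  {"tx":0,"ty":0,"tz":0.15,"rx":0,"ry":0,"rz":0},
  {"tx":0,"ty":0,"tz":0.1,"rx":0,"ry":0,"rz":0},
  {"tx":0,"ty":0,"tz":0,"rx":0,"ry":0,"rz":0},
])

```text
t: 7.42
tool_pos: [0.5931, -0.299, 0.1033]
eef_rot: [0.0, 0.664, 0.748, 0.0]
contact_force: [0.4, -0.3, -1.5]
opening: 0.0304
```

Call:
carry_out([
  {"tx":0,"ty":0,"tz":0,"rx":0,"ry":0,"rz":0},
  {"tx":0,"ty":0,"tz":0,"rx":0,"ry":0,"rz":0},
  {"tx":0,"ty":0,"tz":0,"rx":0,"ry":0,"rz":0},
  {"tx":0,"ty":0,"tz":0,"rx":0,"ry":0,"rz":0},
  {"tx":0,"ty":0,"tz":-2,"rx":0,"ry":0,"rz":0},
  {"tx":0,"ty":0,"tz":-3,"rx":0,"ry":0,"rz":0},
  {"tx":0,"ty":0,"tz":-3,"rx":0,"ry":0,"rz":0},
  {"tx":0,"ty":0,"tz":0,"rx":0,"ry":0,"rz":0},
], gripper=-1)

```text
t: 8.43
tool_pos: [0.5942, -0.2996, 0.1869]
eef_rot: [0.003, 0.664, 0.748, 0.001]
contact_force: [0.5, 1.0, -0.5]
opening: 0.0926
```

```bash
python3 go.py 0.524 -0.0025 0.18;python3 -c "
from h import *
snap('side','s3.png')"
```

```text
t 8.43 tcp [ 0.5942 -0.2996  0.1869] yaw 96.78 tilt [-0.003  0.004 -1.   ] open 0.0926 F [ 0.5  1.  -0.5]
tool delta cm [30.33 -3.47  0.57] len 30.5
```

View pics/s3.png

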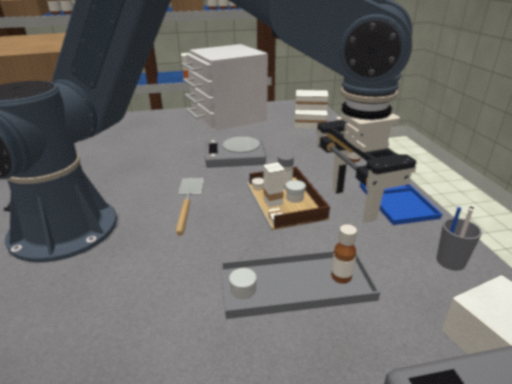

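The bottle stands upright on the tray at (344,255). Next is the carton.

Call:
carry_out([
  {"tx":3.0,"ty":-0.4,"tz":0,"rx":0,"ry":0,"rz":0},
  {"tx":4.3,"ty":-0.5,"tz":0,"rx":0,"ry":0,"rz":0},
  {"tx":4.3,"ty":-0.5,"tz":0,"rx":0,"ry":0,"rz":0},
  {"tx":4.3,"ty":-0.5,"tz":0,"rx":0,"ry":0,"rz":0},
  {"tx":4.3,"ty":-0.5,"tz":0,"rx":0,"ry":0,"rz":0},
  {"tx":4.3,"ty":-0.5,"tz":0,"rx":0,"ry":0,"rz":0},
  {"tx":4.0,"ty":-0.5,"tz":0,"rx":0,"ry":0,"rz":0},
  {"tx":1.8,"ty":-0.1,"tz":0,"rx":0,"ry":0,"rz":0},
])

```text
t: 9.48
tool_pos: [0.5217, -0.0007, 0.1826]
eef_rot: [-0.001, 0.664, 0.748, -0.0]
contact_force: [-0.2, -0.7, 0.4]
opening: 0.0931
```

Call:
carry_out([
  {"tx":0,"ty":0,"tz":2,"rx":0,"ry":0,"rz":0},
  {"tx":0,"ty":0,"tz":0,"rx":0,"ry":0,"rz":0},
])

```text
t: 9.72
tool_pos: [0.5219, -0.0024, 0.1619]
eef_rot: [-0.001, 0.664, 0.748, -0.001]
contact_force: [-0.7, 0.2, -0.6]
opening: 0.0928
```

```bash
python3 go.py 0.524 -0.0025 0.082
```

```text
t 9.72 tcp [ 0.5219 -0.0024  0.1619] yaw 96.77 tilt [ 0.    -0.003 -1.   ] open 0.0928 F [-0.7  0.2 -0.6]
tool delta cm [-0.04  0.23  7.99] len 8.0
```

Call:
carry_out([
  {"tx":0,"ty":0.2,"tz":2,"rx":0,"ry":0,"rz":0},
  {"tx":0,"ty":0,"tz":3,"rx":0,"ry":0,"rz":0},
  {"tx":0,"ty":0,"tz":2,"rx":0,"ry":0,"rz":0},
  {"tx":0,"ty":0,"tz":1,"rx":0,"ry":0,"rz":0},
  {"tx":0,"ty":0,"tz":0,"rx":0,"ry":0,"rz":0},
])

```text
t: 10.35
tool_pos: [0.5246, -0.0023, 0.0831]
eef_rot: [-0.0, 0.664, 0.747, -0.0]
contact_force: [-1.1, -0.0, 0.5]
opening: 0.0928
```

Call:
carry_out([
  {"tx":0,"ty":0,"tz":0,"rx":0,"ry":0,"rz":0},
  {"tx":0,"ty":0,"tz":0,"rx":0,"ry":0,"rz":0},
  {"tx":0,"ty":0,"tz":0,"rx":0,"ry":0,"rz":0},
  {"tx":0,"ty":0,"tz":0,"rx":0,"ry":0,"rz":0},
  {"tx":0,"ty":0,"tz":0,"rx":0,"ry":0,"rz":0},
  {"tx":0,"ty":0,"tz":0,"rx":0,"ry":0,"rz":0},
  {"tx":0,"ty":0,"tz":0,"rx":0,"ry":0,"rz":0},
  {"tx":0,"ty":0,"tz":0,"rx":0,"ry":0,"rz":0},
], gripper=1)

```text
t: 11.35
tool_pos: [0.5245, -0.002, 0.0832]
eef_rot: [0.0, 0.664, 0.748, 0.0]
contact_force: [-0.1, -0.2, 0.5]
opening: 0.0399
```

```bash
python3 go.py 0.528 -0.296 0.152; python3 -c "
from h import *
snap('side','s4.png')"
```

```text
t 11.35 tcp [ 0.5245 -0.002   0.0832] yaw 96.77 tilt [ 0.  0. -1.] open 0.0399 F [-0.1 -0.2  0.5]
tool delta cm [-29.24  -3.12  -6.88] len 30.2
```

View pics/s4.png

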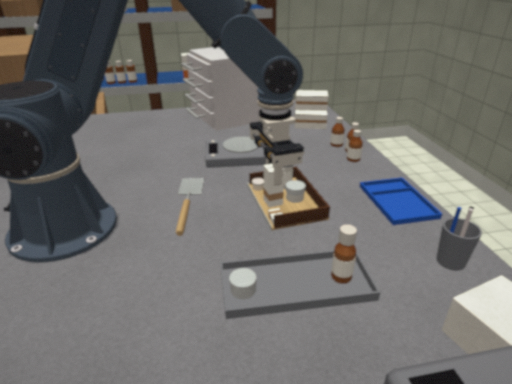

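The carton is held between the pads with a 39.9 mm opening. I'll lift it and carry it to the tray.

Call:
carry_out([
  {"tx":0,"ty":0,"tz":-1.5,"rx":0,"ry":0,"rz":0},
  {"tx":0,"ty":0,"tz":-2.5,"rx":0,"ry":0,"rz":0},
  {"tx":0,"ty":0,"tz":-2.0,"rx":0,"ry":0,"rz":0},
  {"tx":0,"ty":0,"tz":-1.0,"rx":0,"ry":0,"rz":0},
  {"tx":-1.2,"ty":-0.1,"tz":0,"rx":0,"ry":0,"rz":0},
  {"tx":-3.0,"ty":-0.3,"tz":0,"rx":0,"ry":0,"rz":0},
  {"tx":-4.0,"ty":-0.4,"tz":0,"rx":0,"ry":0,"rz":0},
  {"tx":-4.0,"ty":-0.5,"tz":0,"rx":0,"ry":0,"rz":0},
])

```text
t: 12.4
tool_pos: [0.5255, -0.1264, 0.1523]
eef_rot: [-0.001, 0.664, 0.748, -0.0]
contact_force: [-0.2, 0.9, -1.0]
opening: 0.0403
```

Call:
carry_out([
  {"tx":-4.0,"ty":-0.5,"tz":0,"rx":0,"ry":0,"rz":0},
  {"tx":-4.0,"ty":-0.5,"tz":0,"rx":0,"ry":0,"rz":0},
  {"tx":-4.0,"ty":-0.4,"tz":0,"rx":0,"ry":0,"rz":0},
  {"tx":-3.0,"ty":-0.3,"tz":0,"rx":0,"ry":0,"rz":0},
  {"tx":-2.0,"ty":-0.1,"tz":0,"rx":0,"ry":0,"rz":0},
  {"tx":0,"ty":0,"tz":0,"rx":0,"ry":0,"rz":0},
])

```text
t: 13.15
tool_pos: [0.5278, -0.2965, 0.1525]
eef_rot: [-0.0, 0.665, 0.747, -0.0]
contact_force: [-0.5, -0.3, -1.4]
opening: 0.0403
```

```bash
python3 go.py 0.528 -0.296 0.082
```

```text
t 13.15 tcp [ 0.5278 -0.2965  0.1525] yaw 96.69 tilt [ 0.001 -0.001 -1.   ] open 0.0403 F [-0.5 -0.3 -1.4]
tool delta cm [0.04 0.03 7.05] len 7.0
```

Call:
carry_out([
  {"tx":0,"ty":0,"tz":1.5,"rx":0,"ry":0,"rz":0},
  {"tx":0,"ty":0,"tz":2.5,"rx":0,"ry":0,"rz":0},
  {"tx":0,"ty":0,"tz":2.0,"rx":0,"ry":0,"rz":0},
  {"tx":0,"ty":0,"tz":0.8,"rx":0,"ry":0,"rz":0},
  {"tx":0,"ty":0,"tz":0.2,"rx":0,"ry":0,"rz":0},
  {"tx":0,"ty":0,"tz":0.1,"rx":0,"ry":0,"rz":0},
  {"tx":0,"ty":0,"tz":0,"rx":0,"ry":0,"rz":0},
])

```text
t: 14.02
tool_pos: [0.5284, -0.2957, 0.0827]
eef_rot: [0.0, 0.664, 0.748, 0.0]
contact_force: [-0.1, -0.7, -1.3]
opening: 0.0398
```

Call:
carry_out([
  {"tx":0,"ty":0,"tz":0,"rx":0,"ry":0,"rz":0},
  {"tx":0,"ty":0,"tz":0,"rx":0,"ry":0,"rz":0},
  {"tx":0,"ty":0,"tz":0,"rx":0,"ry":0,"rz":0},
  {"tx":0,"ty":0,"tz":0,"rx":0,"ry":0,"rz":0},
  {"tx":0,"ty":0,"tz":-2,"rx":0,"ry":0,"rz":0},
  {"tx":0,"ty":0,"tz":-3,"rx":0,"ry":0,"rz":0},
  {"tx":0,"ty":0,"tz":-3,"rx":0,"ry":0,"rz":0},
  {"tx":0,"ty":0,"tz":0,"rx":0,"ry":0,"rz":0},
], gripper=-1)

```text
t: 15.02
tool_pos: [0.5291, -0.2962, 0.1642]
eef_rot: [0.002, 0.664, 0.748, 0.0]
contact_force: [-0.3, -0.0, -0.7]
opening: 0.0928
```

```bash
python3 go.py 0.576 0.0715 0.16;python3 -c "
from h import *
snap('side','s5.png')"
```

```text
t 15.03 tcp [ 0.5291 -0.2962  0.1642] yaw 96.77 tilt [-0.003  0.003 -1.   ] open 0.0928 F [-0.3 -0.  -0.7]
tool delta cm [35.96  8.99  0.36] len 37.1
```

View pics/s5.png

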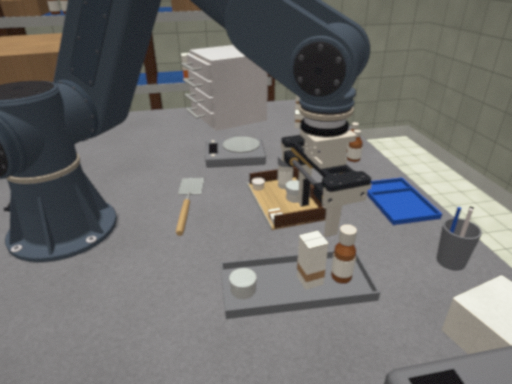

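The carton stands upright on the tray at (313,257). Next is the canister.

Call:
carry_out([
  {"tx":3.5,"ty":1.0,"tz":0,"rx":0,"ry":0,"rz":0},
  {"tx":5.0,"ty":1.2,"tz":0,"rx":0,"ry":0,"rz":0},
  {"tx":5.0,"ty":1.2,"tz":0,"rx":0,"ry":0,"rz":0},
  {"tx":5.0,"ty":1.2,"tz":0,"rx":0,"ry":0,"rz":0},
  {"tx":5.0,"ty":1.2,"tz":0,"rx":0,"ry":0,"rz":0},
  {"tx":5.0,"ty":1.2,"tz":0,"rx":0,"ry":0,"rz":0},
  {"tx":4.5,"ty":1.2,"tz":0,"rx":0,"ry":0,"rz":0},
  {"tx":3.0,"ty":0.8,"tz":0,"rx":0,"ry":0,"rz":0},
])

```text
t: 16.08
tool_pos: [0.5744, 0.0745, 0.1606]
eef_rot: [-0.001, 0.664, 0.748, -0.001]
contact_force: [0.7, -0.4, 0.3]
opening: 0.0928
```

Call:
carry_out([
  {"tx":0,"ty":0,"tz":1,"rx":0,"ry":0,"rz":0},
  {"tx":0,"ty":0,"tz":0,"rx":0,"ry":0,"rz":0},
])

```text
t: 16.32
tool_pos: [0.5741, 0.0718, 0.1503]
eef_rot: [-0.001, 0.664, 0.748, -0.001]
contact_force: [0.7, -1.2, 0.5]
opening: 0.0933
```

```bash
python3 go.py 0.576 0.0715 0.080
```

```text
t 16.32 tcp [0.5741 0.0718 0.1503] yaw 96.76 tilt [ 0.    -0.003 -1.   ] open 0.0933 F [ 0.7 -1.2  0.5]
tool delta cm [-0.05  0.21  7.03] len 7.0
```

Call:
carry_out([
  {"tx":0,"ty":0.15,"tz":2,"rx":0,"ry":0,"rz":0},
  {"tx":0,"ty":0,"tz":2.5,"rx":0,"ry":0,"rz":0},
  {"tx":0,"ty":0,"tz":1.7,"rx":0,"ry":0,"rz":0},
  {"tx":0,"ty":0,"tz":0.8,"rx":0,"ry":0,"rz":0},
  {"tx":0,"ty":0,"tz":0,"rx":0,"ry":0,"rz":0},
])

```text
t: 16.95
tool_pos: [0.5765, 0.0724, 0.082]
eef_rot: [-0.0, 0.664, 0.748, -0.0]
contact_force: [-0.8, -0.5, -0.5]
opening: 0.0931
```

Call:
carry_out([
  {"tx":0,"ty":0,"tz":0,"rx":0,"ry":0,"rz":0},
  {"tx":0,"ty":0,"tz":0,"rx":0,"ry":0,"rz":0},
  {"tx":0,"ty":0,"tz":0,"rx":0,"ry":0,"rz":0},
  {"tx":0,"ty":0,"tz":0,"rx":0,"ry":0,"rz":0},
  {"tx":0,"ty":0,"tz":0,"rx":0,"ry":0,"rz":0},
  {"tx":0,"ty":0,"tz":0,"rx":0,"ry":0,"rz":0},
  {"tx":0,"ty":0,"tz":0,"rx":0,"ry":0,"rz":0},
  {"tx":0,"ty":0,"tz":0,"rx":0,"ry":0,"rz":0},
], gripper=1)

```text
t: 17.95
tool_pos: [0.5766, 0.0727, 0.0821]
eef_rot: [0.0, 0.664, 0.748, 0.0]
contact_force: [-0.3, -0.3, -0.8]
opening: 0.0433
```

```bash
python3 go.py 0.463 -0.292 0.15
```

```text
t 17.95 tcp [0.5766 0.0727 0.0821] yaw 96.77 tilt [-0.  0. -1.] open 0.0433 F [-0.3 -0.3 -0.8]
tool delta cm [-34.87 -15.58  -6.79] len 38.8
```

Call:
carry_out([
  {"tx":0,"ty":0,"tz":-1.5,"rx":0,"ry":0,"rz":0},
  {"tx":0,"ty":0,"tz":-2.5,"rx":0,"ry":0,"rz":0},
  {"tx":0,"ty":0,"tz":-2.0,"rx":0,"ry":0,"rz":0},
  {"tx":0,"ty":0,"tz":-1.0,"rx":0,"ry":0,"rz":0},
  {"tx":-1.2,"ty":-0.5,"tz":0,"rx":0,"ry":0,"rz":0},
  {"tx":-3.0,"ty":-1.4,"tz":0,"rx":0,"ry":0,"rz":0},
  {"tx":-4.0,"ty":-1.8,"tz":0,"rx":0,"ry":0,"rz":0},
  {"tx":-4.0,"ty":-1.8,"tz":0,"rx":0,"ry":0,"rz":0},
])

```text
t: 18.95
tool_pos: [0.535, -0.0566, 0.1513]
eef_rot: [-0.001, 0.664, 0.748, -0.0]
contact_force: [0.2, -0.6, -1.5]
opening: 0.0432
```

Call:
carry_out([
  {"tx":-4.2,"ty":-1.8,"tz":0,"rx":0,"ry":0,"rz":0},
  {"tx":-4.2,"ty":-1.8,"tz":0,"rx":0,"ry":0,"rz":0},
  {"tx":-4.2,"ty":-1.8,"tz":0,"rx":0,"ry":0,"rz":0},
  {"tx":-4.0,"ty":-1.8,"tz":0,"rx":0,"ry":0,"rz":0},
  {"tx":-3.5,"ty":-1.7,"tz":0,"rx":0,"ry":0,"rz":0},
  {"tx":-2.5,"ty":-1.1,"tz":0,"rx":0,"ry":0,"rz":0},
  {"tx":0,"ty":0,"tz":0,"rx":0,"ry":0,"rz":0},
])

```text
t: 19.82
tool_pos: [0.4623, -0.2926, 0.1513]
eef_rot: [-0.001, 0.665, 0.747, -0.0]
contact_force: [0.8, 0.2, -0.4]
opening: 0.0431
```

```bash
python3 go.py 0.463 -0.292 0.081; python3 -c "
from h import *
snap('side','s6.png')"
```

```text
t 19.82 tcp [ 0.4623 -0.2926  0.1513] yaw 96.62 tilt [ 0.001 -0.001 -1.   ] open 0.0431 F [ 0.8  0.2 -0.4]
tool delta cm [0.05 0.08 7.03] len 7.0
```

View pics/s6.png

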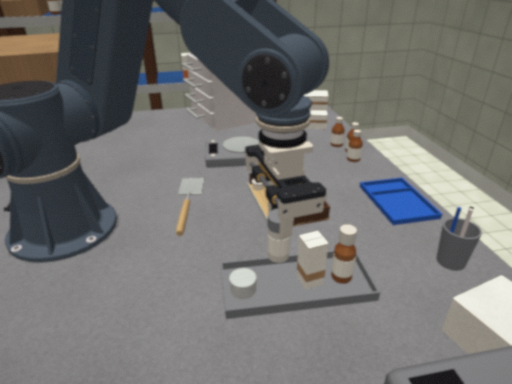

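The canister hangs upright at (279,235) over the tray. I'll lower and release it.

Call:
carry_out([
  {"tx":0,"ty":0,"tz":1.5,"rx":0,"ry":0,"rz":0},
  {"tx":0,"ty":0,"tz":2.5,"rx":0,"ry":0,"rz":0},
  {"tx":0,"ty":0,"tz":2.0,"rx":0,"ry":0,"rz":0},
  {"tx":0,"ty":0,"tz":0.8,"rx":0,"ry":0,"rz":0},
  {"tx":0,"ty":0,"tz":0.2,"rx":0,"ry":0,"rz":0},
  {"tx":0,"ty":0,"tz":0.15,"rx":0,"ry":0,"rz":0},
  {"tx":0,"ty":0,"tz":0,"rx":0,"ry":0,"rz":0},
])

```text
t: 20.75
tool_pos: [0.4639, -0.2913, 0.0811]
eef_rot: [0.0, 0.664, 0.748, 0.0]
contact_force: [-0.2, -0.1, -0.8]
opening: 0.0433
```

Call:
carry_out([
  {"tx":0,"ty":0,"tz":0,"rx":0,"ry":0,"rz":0},
  {"tx":0,"ty":0,"tz":0,"rx":0,"ry":0,"rz":0},
  {"tx":0,"ty":0,"tz":0,"rx":0,"ry":0,"rz":0},
  {"tx":0,"ty":0,"tz":0,"rx":0,"ry":0,"rz":0},
  {"tx":0,"ty":0,"tz":-2,"rx":0,"ry":0,"rz":0},
  {"tx":0,"ty":0,"tz":-3,"rx":0,"ry":0,"rz":0},
  {"tx":0,"ty":0,"tz":-3,"rx":0,"ry":0,"rz":0},
  {"tx":0,"ty":0,"tz":0,"rx":0,"ry":0,"rz":0},
], gripper=-1)

```text
t: 21.75
tool_pos: [0.4646, -0.2917, 0.1625]
eef_rot: [0.002, 0.664, 0.748, 0.0]
contact_force: [0.2, 0.3, -0.0]
opening: 0.0932
```

```bash
python3 go.py 0.585 0.004 0.16
```

```text
t 21.75 tcp [ 0.4646 -0.2917  0.1625] yaw 96.78 tilt [-0.003  0.003 -1.   ] open 0.0932 F [ 0.2  0.3 -0. ]
tool delta cm [27.95 15.45  0.22] len 31.9
```

Call:
carry_out([
  {"tx":2.5,"ty":1.4,"tz":0,"rx":0,"ry":0,"rz":0},
  {"tx":4.0,"ty":2.2,"tz":0,"rx":0,"ry":0,"rz":0},
  {"tx":4.0,"ty":2.2,"tz":0,"rx":0,"ry":0,"rz":0},
  {"tx":4.0,"ty":2.2,"tz":0,"rx":0,"ry":0,"rz":0},
  {"tx":4.0,"ty":2.2,"tz":0,"rx":0,"ry":0,"rz":0},
  {"tx":4.0,"ty":2.2,"tz":0,"rx":0,"ry":0,"rz":0},
  {"tx":3.5,"ty":2.0,"tz":0,"rx":0,"ry":0,"rz":0},
  {"tx":2.0,"ty":1.0,"tz":0,"rx":0,"ry":0,"rz":0},
])

```text
t: 22.75
tool_pos: [0.5836, 0.0067, 0.1594]
eef_rot: [-0.001, 0.664, 0.748, -0.0]
contact_force: [-0.2, -0.1, -0.4]
opening: 0.0927
```

Call:
carry_out([
  {"tx":0,"ty":0,"tz":1,"rx":0,"ry":0,"rz":0},
  {"tx":0,"ty":0,"tz":0,"rx":0,"ry":0,"rz":0},
])

```text
t: 23.0
tool_pos: [0.5826, 0.0042, 0.1492]
eef_rot: [-0.001, 0.664, 0.747, -0.001]
contact_force: [0.1, 0.5, 0.6]
opening: 0.0929
```

```bash
python3 go.py 0.585 0.004 0.031; python3 -c "
from h import *
snap('side','s7.png'); snap('wrist','w7.png')"
```

```text
t 23.0 tcp [0.5826 0.0042 0.1492] yaw 96.74 tilt [ 0.    -0.003 -1.   ] open 0.0929 F [0.1 0.5 0.6]
tool delta cm [-0.05  0.26 11.82] len 11.8
```

View pics/s7.png

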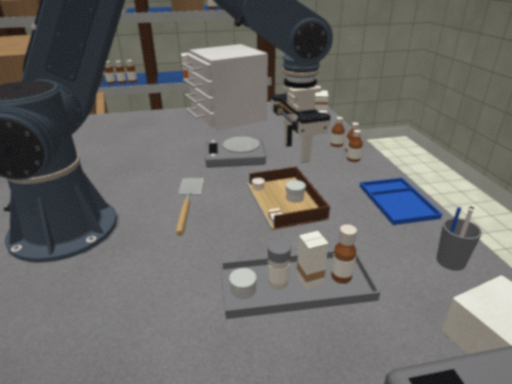

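View pics/w7.png

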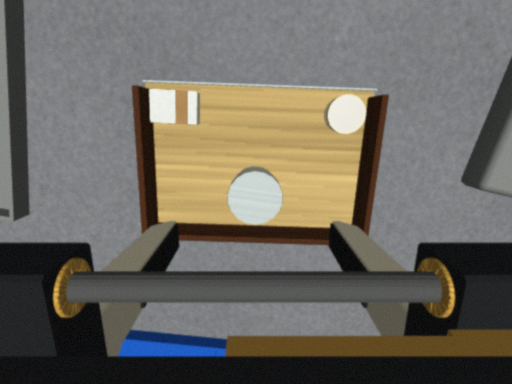

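The bottle, carton and canister all stand upright on the tray. The jar is alone at the back of the bay, at wrist pixel (255,197). I'll check its position and descend.

```bash
python3 -c "
from h import *
print(onz(load('w7'),255,197,.048))"
```

```text
[0.58539669 0.00440057 0.048     ]
```

Call:
carry_out([
  {"tx":0,"ty":0.15,"tz":2,"rx":0,"ry":0,"rz":0},
  {"tx":0,"ty":0,"tz":3,"rx":0,"ry":0,"rz":0},
  {"tx":0,"ty":0,"tz":3,"rx":0,"ry":0,"rz":0},
  {"tx":0,"ty":0,"tz":2,"rx":0,"ry":0,"rz":0},
  {"tx":0,"ty":0,"tz":1.0,"rx":0,"ry":0,"rz":0},
  {"tx":0,"ty":0,"tz":0.7,"rx":0,"ry":0,"rz":0},
  {"tx":0,"ty":0,"tz":0,"rx":0,"ry":0,"rz":0},
])

```text
t: 23.98
tool_pos: [0.5852, 0.0052, 0.0338]
eef_rot: [0.0, 0.664, 0.748, 0.0]
contact_force: [-0.0, -0.4, 0.7]
opening: 0.0928
```

Call:
carry_out([
  {"tx":0,"ty":0,"tz":0,"rx":0,"ry":0,"rz":0},
  {"tx":0,"ty":0,"tz":0,"rx":0,"ry":0,"rz":0},
  {"tx":0,"ty":0,"tz":0,"rx":0,"ry":0,"rz":0},
  {"tx":0,"ty":0,"tz":0,"rx":0,"ry":0,"rz":0},
  {"tx":0,"ty":0,"tz":0,"rx":0,"ry":0,"rz":0},
  {"tx":0,"ty":0,"tz":0,"rx":0,"ry":0,"rz":0},
  {"tx":0,"ty":0,"tz":0,"rx":0,"ry":0,"rz":0},
], gripper=1)

```text
t: 24.85
tool_pos: [0.5851, 0.0053, 0.0337]
eef_rot: [0.0, 0.664, 0.748, 0.0]
contact_force: [0.1, 1.3, 1.2]
opening: 0.051
```

```bash
python3 go.py 0.4905 0.302 0.15
```

```text
t 24.85 tcp [0.5851 0.0053 0.0337] yaw 96.77 tilt [ 0.  0. -1.] open 0.051 F [0.1 1.3 1.2]
tool delta cm [ 30.58  -5.9  -11.63] len 33.2
```

Call:
carry_out([
  {"tx":0,"ty":0,"tz":-1.5,"rx":0,"ry":0,"rz":0},
  {"tx":0,"ty":0,"tz":-3,"rx":0,"ry":0,"rz":0},
  {"tx":0,"ty":0,"tz":-3,"rx":0,"ry":0,"rz":0},
  {"tx":0,"ty":0,"tz":-1.5,"rx":0,"ry":0,"rz":0},
  {"tx":1.6,"ty":-0.3,"tz":0,"rx":0,"ry":0,"rz":0},
  {"tx":3.0,"ty":-0.6,"tz":0,"rx":0,"ry":0,"rz":0},
  {"tx":4.0,"ty":-0.8,"tz":0,"rx":0,"ry":0,"rz":0},
  {"tx":4.0,"ty":-0.8,"tz":0,"rx":0,"ry":0,"rz":0},
])

```text
t: 25.85
tool_pos: [0.5438, 0.1292, 0.1223]
eef_rot: [-0.001, 0.664, 0.748, -0.001]
contact_force: [0.6, -0.1, -0.9]
opening: 0.0506
```

Call:
carry_out([
  {"tx":4.0,"ty":-0.8,"tz":0,"rx":0,"ry":0,"rz":0},
  {"tx":4.0,"ty":-0.8,"tz":0,"rx":0,"ry":0,"rz":0},
  {"tx":4.0,"ty":-0.8,"tz":0,"rx":0,"ry":0,"rz":0},
  {"tx":3.5,"ty":-0.6,"tz":0,"rx":0,"ry":0,"rz":0},
  {"tx":2.5,"ty":-0.4,"tz":0,"rx":0,"ry":0,"rz":0},
  {"tx":0,"ty":0,"tz":0,"rx":0,"ry":0,"rz":0},
])

```text
t: 26.6
tool_pos: [0.4887, 0.3036, 0.1224]
eef_rot: [-0.0, 0.663, 0.749, -0.001]
contact_force: [0.9, 0.1, -0.4]
opening: 0.051
```

```bash
python3 go.py 0.4905 0.302 0.0742; python3 -c "
from h import *
snap('side','s8.png')"
```

```text
t 26.6 tcp [0.4887 0.3036 0.1224] yaw 96.92 tilt [-0.001 -0.002 -1.   ] open 0.051 F [ 0.9  0.1 -0.4]
tool delta cm [-0.18  0.17  4.82] len 4.8
```

View pics/s8.png

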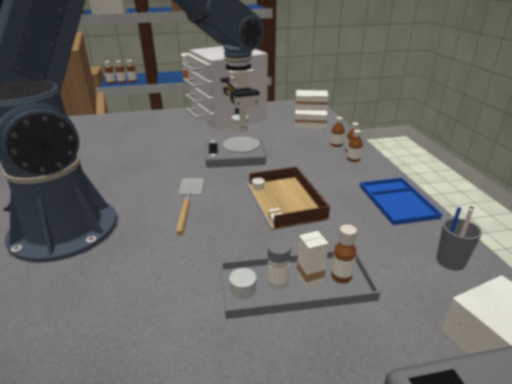

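The jar is held over the scale at (237,120). I'll lower it onto the pan.

Call:
carry_out([
  {"tx":-0.1,"ty":0.1,"tz":1.5,"rx":0,"ry":0,"rz":0},
  {"tx":0,"ty":0,"tz":2,"rx":0,"ry":0,"rz":0},
  {"tx":0,"ty":0,"tz":1,"rx":0,"ry":0,"rz":0},
  {"tx":0,"ty":0,"tz":0.2,"rx":0,"ry":0,"rz":0},
  {"tx":0,"ty":0,"tz":0.1,"rx":0,"ry":0,"rz":0},
  {"tx":0,"ty":0,"tz":0,"rx":0,"ry":0,"rz":0},
])

```text
t: 27.4
tool_pos: [0.4918, 0.3013, 0.0761]
eef_rot: [0.0, 0.664, 0.748, 0.0]
contact_force: [-0.2, -0.2, -0.7]
opening: 0.0511
```

```bash
python3 go.py 0.4905 0.302 0.0737; python3 -c "
from h import *
snap('top','t8.png')"
```

```text
t 27.4 tcp [0.4918 0.3013 0.0761] yaw 96.77 tilt [ 0.     0.001 -1.   ] open 0.0511 F [-0.2 -0.2 -0.7]
tool delta cm [ 0.08 -0.12  0.24] len 0.3
```

View pics/t8.png

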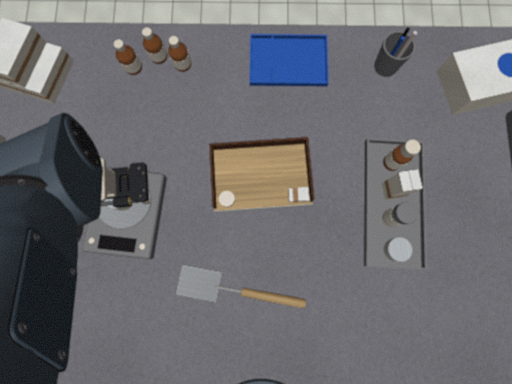

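The gripper hides the jar from above. The tray objects and the tin are all in place. I'll lower the last 2 mm and release.

Call:
carry_out([
  {"tx":0.1,"ty":-0.1,"tz":0.1,"rx":0,"ry":0,"rz":0},
  {"tx":0,"ty":0,"tz":0.1,"rx":0,"ry":0,"rz":0},
  {"tx":0,"ty":0,"tz":0,"rx":0,"ry":0,"rz":0},
  {"tx":0,"ty":0,"tz":0,"rx":0,"ry":0,"rz":0},
])

```text
t: 27.95
tool_pos: [0.4904, 0.3022, 0.0737]
eef_rot: [-0.0, 0.664, 0.748, 0.0]
contact_force: [0.1, 1.4, -0.2]
opening: 0.0507
```

Call:
carry_out([
  {"tx":0,"ty":0,"tz":0,"rx":0,"ry":0,"rz":0},
  {"tx":0,"ty":0,"tz":0,"rx":0,"ry":0,"rz":0},
  {"tx":0,"ty":0,"tz":0,"rx":0,"ry":0,"rz":0},
  {"tx":0,"ty":0,"tz":0,"rx":0,"ry":0,"rz":0},
  {"tx":0,"ty":0,"tz":-2,"rx":0,"ry":0,"rz":0},
  {"tx":0,"ty":0,"tz":-3,"rx":0,"ry":0,"rz":0},
  {"tx":0,"ty":0,"tz":-3,"rx":0,"ry":0,"rz":0},
  {"tx":0,"ty":0,"tz":0,"rx":0,"ry":0,"rz":0},
], gripper=-1)

```text
t: 28.95
tool_pos: [0.4913, 0.3027, 0.1556]
eef_rot: [0.001, 0.664, 0.748, 0.002]
contact_force: [0.1, -0.4, 0.2]
opening: 0.093
```

```bash
python3 go.py 0.4639 -0.2913 0.16; python3 -c "
from h import *
c=snap('wrist','w9.png');snap('side','s9.png')"
```

```text
t 28.95 tcp [0.4913 0.3027 0.1556] yaw 96.78 tilt [ 0.001  0.004 -1.   ] open 0.093 F [ 0.1 -0.4  0.2]
tool delta cm [-58.66  -9.73  -0.56] len 59.5
```

View pics/w9.png

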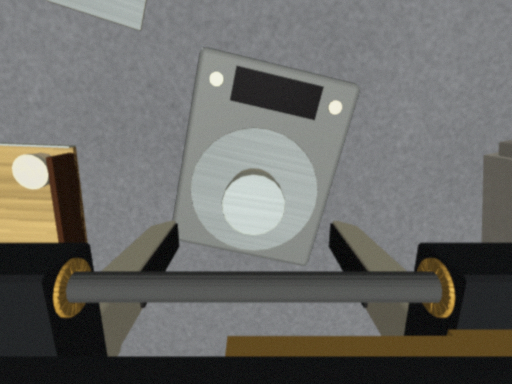

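View pics/s9.png

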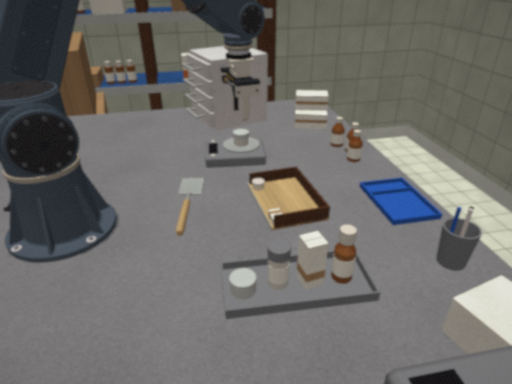

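```bash
python3 -c "
from h import *
c=load('w9')
print('jar',onz(c,253.5,205,.088).round(4),'pan',onz(c,254,189,.046).round(4))"
```

```text
jar [0.4915 0.3015 0.088 ] pan [0.4888 0.3017 0.046 ]
```

The jar sits within about 3 mm of the pan centre, upright and released. Now I'll return the three, canister first.

Call:
carry_out([
  {"tx":-3.0,"ty":-0.6,"tz":-0.5,"rx":0,"ry":0,"rz":0},
  {"tx":-4.2,"ty":-0.7,"tz":0,"rx":0,"ry":0,"rz":0},
  {"tx":-4.2,"ty":-0.7,"tz":0,"rx":0,"ry":0,"rz":0},
  {"tx":-4.2,"ty":-0.7,"tz":0,"rx":0,"ry":0,"rz":0},
  {"tx":-4.2,"ty":-0.7,"tz":0,"rx":0,"ry":0,"rz":0},
  {"tx":-4.2,"ty":-0.7,"tz":0,"rx":0,"ry":0,"rz":0},
  {"tx":-4.2,"ty":-0.7,"tz":0,"rx":0,"ry":0,"rz":0},
  {"tx":-4.2,"ty":-0.7,"tz":0,"rx":0,"ry":0,"rz":0},
])

```text
t: 30.05
tool_pos: [0.4732, -0.0274, 0.1574]
eef_rot: [-0.001, 0.664, 0.748, -0.001]
contact_force: [0.1, -0.7, -0.6]
opening: 0.0927
```

Call:
carry_out([
  {"tx":-4.2,"ty":-0.7,"tz":0,"rx":0,"ry":0,"rz":0},
  {"tx":-4.2,"ty":-0.7,"tz":0,"rx":0,"ry":0,"rz":0},
  {"tx":-4.2,"ty":-0.7,"tz":0,"rx":0,"ry":0,"rz":0},
  {"tx":-4.2,"ty":-0.7,"tz":0,"rx":0,"ry":0,"rz":0},
  {"tx":-4.2,"ty":-0.7,"tz":0,"rx":0,"ry":0,"rz":0},
  {"tx":-3.3,"ty":-0.5,"tz":0,"rx":0,"ry":0,"rz":0},
  {"tx":-2.0,"ty":-0.2,"tz":0,"rx":0,"ry":0,"rz":0},
  {"tx":0,"ty":0,"tz":0,"rx":0,"ry":0,"rz":0},
])

```text
t: 31.05
tool_pos: [0.4631, -0.2925, 0.1578]
eef_rot: [-0.001, 0.665, 0.747, -0.0]
contact_force: [-0.5, 0.4, -1.0]
opening: 0.0929
```

```bash
python3 go.py 0.4639 -0.2913 0.081; python3 -c "
from h import *
c=snap('wrist','w10.png')"
```

```text
t 31.05 tcp [ 0.4631 -0.2925  0.1578] yaw 96.7 tilt [ 0.001 -0.001 -1.   ] open 0.0929 F [-0.5  0.4 -1. ]
tool delta cm [0.1  0.1  7.68] len 7.7
```

View pics/w10.png

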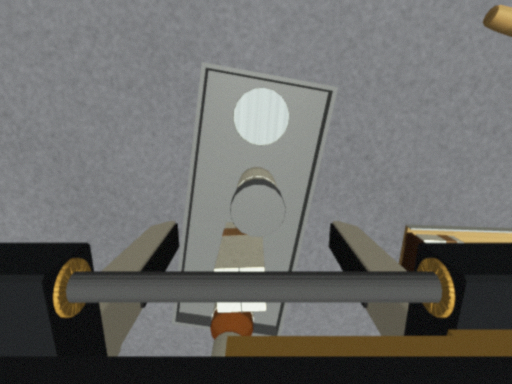

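The wrist view shows the canister lid at (258,206), ahead of the carton and bottle. I'll descend and grip it.

Call:
carry_out([
  {"tx":0,"ty":0,"tz":2,"rx":0,"ry":0,"rz":0},
  {"tx":0,"ty":0,"tz":2.5,"rx":0,"ry":0,"rz":0},
  {"tx":0,"ty":0,"tz":2.2,"rx":0,"ry":0,"rz":0},
  {"tx":0,"ty":0,"tz":1.0,"rx":0,"ry":0,"rz":0},
  {"tx":0,"ty":0,"tz":0,"rx":0,"ry":0,"rz":0},
])

```text
t: 31.72
tool_pos: [0.4633, -0.2914, 0.0814]
eef_rot: [-0.0, 0.664, 0.748, -0.0]
contact_force: [0.0, -0.0, -0.9]
opening: 0.0927
```

```bash
python3 -c "
from h import *
print(onz(load('w10'),258,206.5,.098))"; python3 go.py 0.4639 -0.2913 0.081
```

```text
[ 0.46128971 -0.29033766  0.098     ]
t 31.73 tcp [ 0.4633 -0.2914  0.0814] yaw 96.81 tilt [ 0.001 -0.001 -1.   ] open 0.0927 F [ 0.  -0.  -0.9]
tool delta cm [0.   0.06 0.04] len 0.1
```

Call:
carry_out([
  {"tx":0,"ty":0,"tz":0,"rx":0,"ry":0,"rz":0},
  {"tx":0,"ty":0,"tz":0,"rx":0,"ry":0,"rz":0},
  {"tx":0,"ty":0,"tz":0,"rx":0,"ry":0,"rz":0},
  {"tx":0,"ty":0,"tz":0,"rx":0,"ry":0,"rz":0},
  {"tx":0,"ty":0,"tz":0,"rx":0,"ry":0,"rz":0},
  {"tx":0,"ty":0,"tz":0,"rx":0,"ry":0,"rz":0},
  {"tx":0,"ty":0,"tz":0,"rx":0,"ry":0,"rz":0},
  {"tx":0,"ty":0,"tz":0,"rx":0,"ry":0,"rz":0},
], gripper=1)

```text
t: 32.72
tool_pos: [0.4633, -0.2922, 0.0816]
eef_rot: [0.0, 0.664, 0.748, -0.0]
contact_force: [0.3, -0.5, -0.9]
opening: 0.0432
```

```bash
python3 go.py 0.5766 0.0727 0.151
```

```text
t 32.73 tcp [ 0.4633 -0.2922  0.0816] yaw 96.77 tilt [-0.  0. -1.] open 0.0432 F [ 0.3 -0.5 -0.9]
tool delta cm [34.9  15.55 -6.94] len 38.8
```

Call:
carry_out([
  {"tx":0,"ty":0,"tz":-1.5,"rx":0,"ry":0,"rz":0},
  {"tx":0,"ty":0,"tz":-2.5,"rx":0,"ry":0,"rz":0},
  {"tx":0,"ty":0,"tz":-2.0,"rx":0,"ry":0,"rz":0},
  {"tx":0,"ty":0,"tz":-1.0,"rx":0,"ry":0,"rz":0},
  {"tx":1.2,"ty":0.5,"tz":0,"rx":0,"ry":0,"rz":0},
  {"tx":3.0,"ty":1.4,"tz":0,"rx":0,"ry":0,"rz":0},
  {"tx":4.0,"ty":1.8,"tz":0,"rx":0,"ry":0,"rz":0},
  {"tx":4.0,"ty":1.8,"tz":0,"rx":0,"ry":0,"rz":0},
])

```text
t: 33.72
tool_pos: [0.5034, -0.1625, 0.1508]
eef_rot: [-0.001, 0.664, 0.748, -0.0]
contact_force: [0.0, 0.0, -1.8]
opening: 0.0433
```

Call:
carry_out([
  {"tx":4.2,"ty":1.8,"tz":0,"rx":0,"ry":0,"rz":0},
  {"tx":4.2,"ty":1.8,"tz":0,"rx":0,"ry":0,"rz":0},
  {"tx":4.2,"ty":1.8,"tz":0,"rx":0,"ry":0,"rz":0},
  {"tx":4.0,"ty":1.8,"tz":0,"rx":0,"ry":0,"rz":0},
  {"tx":3.5,"ty":1.7,"tz":0,"rx":0,"ry":0,"rz":0},
  {"tx":2.5,"ty":1.1,"tz":0,"rx":0,"ry":0,"rz":0},
  {"tx":0,"ty":0,"tz":0,"rx":0,"ry":0,"rz":0},
])

```text
t: 34.6
tool_pos: [0.5757, 0.0737, 0.1507]
eef_rot: [-0.001, 0.663, 0.748, -0.0]
contact_force: [0.1, -0.2, -1.8]
opening: 0.0435
```

```bash
python3 go.py 0.576 0.0727 0.084
```

```text
t 34.6 tcp [0.5757 0.0737 0.1507] yaw 96.92 tilt [ 0.    -0.001 -1.   ] open 0.0435 F [ 0.1 -0.2 -1.8]
tool delta cm [-0.11  0.03  6.67] len 6.7
```

Call:
carry_out([
  {"tx":0,"ty":0,"tz":1.5,"rx":0,"ry":0,"rz":0},
  {"tx":0,"ty":0,"tz":2.5,"rx":0,"ry":0,"rz":0},
  {"tx":0,"ty":0,"tz":1.7,"rx":0,"ry":0,"rz":0},
  {"tx":0,"ty":0,"tz":0.6,"rx":0,"ry":0,"rz":0},
  {"tx":0,"ty":0,"tz":0.2,"rx":0,"ry":0,"rz":0},
  {"tx":0,"ty":0,"tz":0.1,"rx":0,"ry":0,"rz":0},
  {"tx":0,"ty":0,"tz":0,"rx":0,"ry":0,"rz":0},
])

```text
t: 35.48
tool_pos: [0.5764, 0.0717, 0.0861]
eef_rot: [0.0, 0.664, 0.748, 0.0]
contact_force: [0.0, -0.4, -0.4]
opening: 0.0434
```

```bash
python3 go.py 0.576 0.0727 0.0836
```

```text
t 35.48 tcp [0.5764 0.0717 0.0861] yaw 96.77 tilt [-0.     0.001 -1.   ] open 0.0434 F [ 0.  -0.4 -0.4]
tool delta cm [ 0.11 -0.03  0.25] len 0.3
```

Call:
carry_out([
  {"tx":0.1,"ty":0,"tz":0.1,"rx":0,"ry":0,"rz":0},
  {"tx":0,"ty":0,"tz":0.1,"rx":0,"ry":0,"rz":0},
  {"tx":0,"ty":0,"tz":0.05,"rx":0,"ry":0,"rz":0},
  {"tx":0,"ty":0,"tz":0,"rx":0,"ry":0,"rz":0},
])

```text
t: 35.98
tool_pos: [0.5764, 0.0727, 0.0835]
eef_rot: [0.0, 0.664, 0.748, 0.0]
contact_force: [-0.5, 1.2, 4.5]
opening: 0.0435
```

Call:
carry_out([
  {"tx":0,"ty":0,"tz":0,"rx":0,"ry":0,"rz":0},
  {"tx":0,"ty":0,"tz":0,"rx":0,"ry":0,"rz":0},
  {"tx":0,"ty":0,"tz":0,"rx":0,"ry":0,"rz":0},
  {"tx":0,"ty":0,"tz":0,"rx":0,"ry":0,"rz":0},
  {"tx":0,"ty":0,"tz":-2,"rx":0,"ry":0,"rz":0},
  {"tx":0,"ty":0,"tz":-3,"rx":0,"ry":0,"rz":0},
  {"tx":0,"ty":0,"tz":-3,"rx":0,"ry":0,"rz":0},
  {"tx":0,"ty":0,"tz":0,"rx":0,"ry":0,"rz":0},
], gripper=-1)

```text
t: 36.98
tool_pos: [0.5771, 0.0727, 0.1651]
eef_rot: [0.001, 0.664, 0.748, 0.001]
contact_force: [-0.2, -0.0, 0.6]
opening: 0.093
```

```bash
python3 go.py 0.5284 -0.2957 0.165;python3 -c "
from h import *
snap('side','s11.png')"
```

```text
t 36.98 tcp [0.5771 0.0727 0.1651] yaw 96.78 tilt [-0.     0.004 -1.   ] open 0.093 F [-0.2 -0.   0.6]
tool delta cm [-3.601e+01 -9.190e+00 -2.000e-02] len 37.2
```

View pics/s11.png

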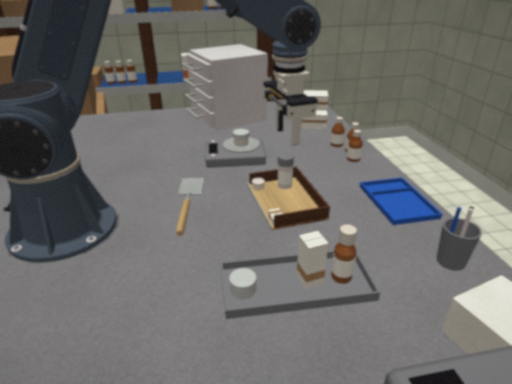

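The canister stands back in the bay at (286,172). Next is the carton.

Call:
carry_out([
  {"tx":-3.5,"ty":-1.0,"tz":0,"rx":0,"ry":0,"rz":0},
  {"tx":-5.0,"ty":-1.3,"tz":0,"rx":0,"ry":0,"rz":0},
  {"tx":-5.0,"ty":-1.3,"tz":0,"rx":0,"ry":0,"rz":0},
  {"tx":-5.0,"ty":-1.3,"tz":0,"rx":0,"ry":0,"rz":0},
  {"tx":-5.0,"ty":-1.3,"tz":0,"rx":0,"ry":0,"rz":0},
  {"tx":-5.0,"ty":-1.2,"tz":0,"rx":0,"ry":0,"rz":0},
  {"tx":-4.5,"ty":-1.2,"tz":0,"rx":0,"ry":0,"rz":0},
  {"tx":-3.0,"ty":-0.6,"tz":0,"rx":0,"ry":0,"rz":0},
])

```text
t: 38.02
tool_pos: [0.526, -0.2974, 0.1615]
eef_rot: [-0.001, 0.665, 0.747, -0.0]
contact_force: [-0.5, -0.4, 0.8]
opening: 0.0933
```

Call:
carry_out([
  {"tx":0,"ty":0,"tz":0.5,"rx":0,"ry":0,"rz":0},
  {"tx":0,"ty":0,"tz":0.5,"rx":0,"ry":0,"rz":0},
])

```text
t: 38.28
tool_pos: [0.5268, -0.2948, 0.1517]
eef_rot: [-0.001, 0.664, 0.748, -0.0]
contact_force: [-0.1, 0.7, 0.3]
opening: 0.0931
```

```bash
python3 go.py 0.5284 -0.2957 0.0815;python3 -c "
from h import *
snap('wrist','w11.png')"
```

```text
t 38.27 tcp [ 0.5268 -0.2948  0.1517] yaw 96.78 tilt [ 0.001 -0.001 -1.   ] open 0.0931 F [-0.1  0.7  0.3]
tool delta cm [-0.12  0.16  7.02] len 7.0
```

View pics/w11.png

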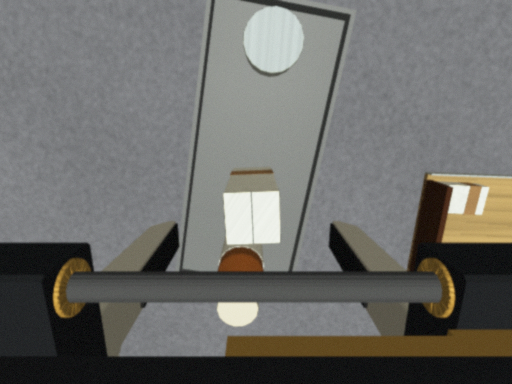

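The carton top is centred at (252,218), square to the jaws. I'll descend and grip it.

Call:
carry_out([
  {"tx":0,"ty":0,"tz":2,"rx":0,"ry":0,"rz":0},
  {"tx":0,"ty":0,"tz":2.5,"rx":0,"ry":0,"rz":0},
  {"tx":0,"ty":0,"tz":1.7,"rx":0,"ry":0,"rz":0},
  {"tx":0,"ty":0,"tz":0.8,"rx":0,"ry":0,"rz":0},
  {"tx":0,"ty":0,"tz":0,"rx":0,"ry":0,"rz":0},
])

```text
t: 38.95
tool_pos: [0.5272, -0.2954, 0.083]
eef_rot: [-0.0, 0.664, 0.748, -0.0]
contact_force: [0.2, -0.5, 0.1]
opening: 0.0927
```

Call:
carry_out([
  {"tx":0,"ty":0,"tz":0,"rx":0,"ry":0,"rz":0},
  {"tx":0,"ty":0,"tz":0,"rx":0,"ry":0,"rz":0},
  {"tx":0,"ty":0,"tz":0,"rx":0,"ry":0,"rz":0},
  {"tx":0,"ty":0,"tz":0,"rx":0,"ry":0,"rz":0},
  {"tx":0,"ty":0,"tz":0,"rx":0,"ry":0,"rz":0},
  {"tx":0,"ty":0,"tz":0,"rx":0,"ry":0,"rz":0},
  {"tx":0,"ty":0,"tz":0,"rx":0,"ry":0,"rz":0},
  {"tx":0,"ty":0,"tz":0,"rx":0,"ry":0,"rz":0},
], gripper=1)

```text
t: 39.95
tool_pos: [0.5272, -0.2957, 0.0831]
eef_rot: [-0.0, 0.664, 0.748, -0.0]
contact_force: [-0.2, 0.4, -0.1]
opening: 0.0401
```

```bash
python3 go.py 0.5244 -0.002 0.153
```

```text
t 39.95 tcp [ 0.5272 -0.2957  0.0831] yaw 96.77 tilt [-0. -0. -1.] open 0.0401 F [-0.2  0.4 -0.1]
tool delta cm [29.2   3.19 -6.99] len 30.2
```

Call:
carry_out([
  {"tx":0,"ty":0,"tz":-1.5,"rx":0,"ry":0,"rz":0},
  {"tx":0,"ty":0,"tz":-2.5,"rx":0,"ry":0,"rz":0},
  {"tx":0,"ty":0,"tz":-2.0,"rx":0,"ry":0,"rz":0},
  {"tx":0,"ty":0,"tz":-1.0,"rx":0,"ry":0,"rz":0},
  {"tx":1.2,"ty":0.1,"tz":0,"rx":0,"ry":0,"rz":0},
  {"tx":3.0,"ty":0.3,"tz":0,"rx":0,"ry":0,"rz":0},
  {"tx":4.0,"ty":0.4,"tz":0,"rx":0,"ry":0,"rz":0},
  {"tx":4.0,"ty":0.5,"tz":0,"rx":0,"ry":0,"rz":0},
])

```text
t: 40.95
tool_pos: [0.5249, -0.171, 0.1523]
eef_rot: [-0.001, 0.664, 0.748, -0.0]
contact_force: [0.4, -0.6, -1.4]
opening: 0.0402
```

Call:
carry_out([
  {"tx":4.0,"ty":0.5,"tz":0,"rx":0,"ry":0,"rz":0},
  {"tx":4.0,"ty":0.4,"tz":0,"rx":0,"ry":0,"rz":0},
  {"tx":4.0,"ty":0.4,"tz":0,"rx":0,"ry":0,"rz":0},
  {"tx":3.0,"ty":0.3,"tz":0,"rx":0,"ry":0,"rz":0},
  {"tx":2.0,"ty":0.2,"tz":0,"rx":0,"ry":0,"rz":0},
  {"tx":0,"ty":0,"tz":0,"rx":0,"ry":0,"rz":0},
])

```text
t: 41.7
tool_pos: [0.5228, -0.0007, 0.1525]
eef_rot: [-0.001, 0.663, 0.748, -0.0]
contact_force: [0.2, -0.1, -0.8]
opening: 0.0403
```

Call:
carry_out([
  {"tx":0,"ty":0,"tz":1.5,"rx":0,"ry":0,"rz":0},
  {"tx":0,"ty":0,"tz":2.5,"rx":0,"ry":0,"rz":0},
  {"tx":0,"ty":0,"tz":1.7,"rx":0,"ry":0,"rz":0},
  {"tx":0,"ty":0,"tz":0.5,"rx":0,"ry":0,"rz":0},
  {"tx":0,"ty":0,"tz":0.2,"rx":0,"ry":0,"rz":0},
  {"tx":0,"ty":0,"tz":0,"rx":0,"ry":0,"rz":0},
  {"tx":0,"ty":0,"tz":0,"rx":0,"ry":0,"rz":0},
])

```text
t: 42.58
tool_pos: [0.5238, -0.0021, 0.0896]
eef_rot: [0.0, 0.664, 0.748, 0.0]
contact_force: [-0.5, -0.4, -1.5]
opening: 0.0405
```

```bash
python3 go.py 0.5233 -0.002 0.0851;python3 -c "
from h import *
snap('side','s12.png')"
```

```text
t 42.58 tcp [ 0.5238 -0.0021  0.0896] yaw 96.77 tilt [-0.     0.001 -1.   ] open 0.0405 F [-0.5 -0.4 -1.5]
tool delta cm [ 0.02 -0.05  0.45] len 0.5
```

View pics/s12.png

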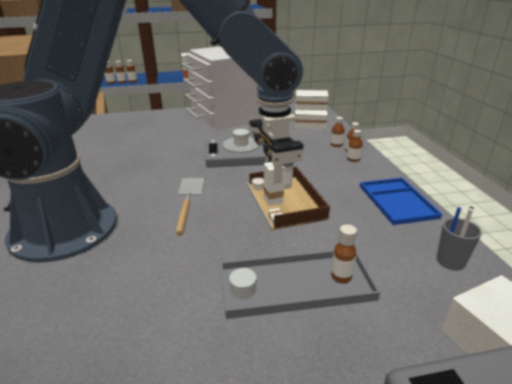

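Call:
carry_out([
  {"tx":0,"ty":0,"tz":0.2,"rx":0,"ry":0,"rz":0},
  {"tx":0,"ty":0,"tz":0.15,"rx":0,"ry":0,"rz":0},
  {"tx":0,"ty":0,"tz":0.1,"rx":0,"ry":0,"rz":0},
  {"tx":0,"ty":0,"tz":0,"rx":0,"ry":0,"rz":0},
])

```text
t: 43.12
tool_pos: [0.5236, -0.0021, 0.0851]
eef_rot: [0.0, 0.664, 0.748, 0.0]
contact_force: [-2.8, 0.2, 5.8]
opening: 0.0401
```

Call:
carry_out([
  {"tx":0,"ty":0,"tz":0,"rx":0,"ry":0,"rz":0},
  {"tx":0,"ty":0,"tz":0,"rx":0,"ry":0,"rz":0},
  {"tx":0,"ty":0,"tz":0,"rx":0,"ry":0,"rz":0},
  {"tx":0,"ty":0,"tz":0,"rx":0,"ry":0,"rz":0},
  {"tx":0,"ty":0,"tz":-2,"rx":0,"ry":0,"rz":0},
  {"tx":0,"ty":0,"tz":-4,"rx":0,"ry":0,"rz":0},
  {"tx":0,"ty":0,"tz":-4,"rx":0,"ry":0,"rz":0},
  {"tx":0,"ty":0,"tz":0,"rx":0,"ry":0,"rz":0},
], gripper=-1)

```text
t: 44.12
tool_pos: [0.5249, -0.0022, 0.1873]
eef_rot: [0.002, 0.664, 0.748, 0.002]
contact_force: [0.3, 0.1, -0.3]
opening: 0.0929
```

```bash
python3 go.py 0.5931 -0.299 0.186;python3 -c "
from h import *
snap('side','s13.png')"
```

```text
t 44.12 tcp [ 0.5249 -0.0022  0.1873] yaw 96.78 tilt [-0.001  0.005 -1.   ] open 0.0929 F [ 0.3  0.1 -0.3]
tool delta cm [-30.28   3.27   0.18] len 30.5
```

View pics/s13.png

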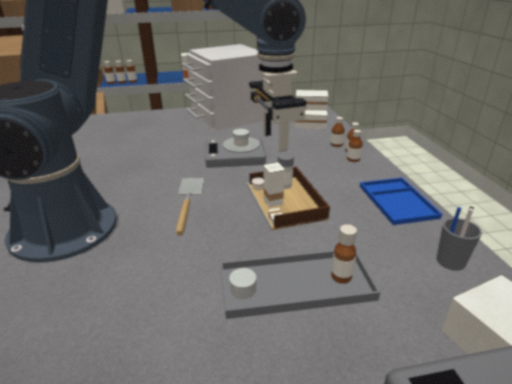

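The carton stands in the bay at (275,183), with the canister behind it. Last is the bottle.

Call:
carry_out([
  {"tx":-3.0,"ty":0.3,"tz":0,"rx":0,"ry":0,"rz":0},
  {"tx":-4.3,"ty":0.5,"tz":0,"rx":0,"ry":0,"rz":0},
  {"tx":-4.3,"ty":0.5,"tz":0,"rx":0,"ry":0,"rz":0},
  {"tx":-4.3,"ty":0.5,"tz":0,"rx":0,"ry":0,"rz":0},
  {"tx":-4.3,"ty":0.5,"tz":0,"rx":0,"ry":0,"rz":0},
  {"tx":-4.3,"ty":0.5,"tz":0,"rx":0,"ry":0,"rz":0},
  {"tx":-4.0,"ty":0.4,"tz":0,"rx":0,"ry":0,"rz":0},
  {"tx":-1.8,"ty":0.1,"tz":0,"rx":0,"ry":0,"rz":0},
])

```text
t: 45.18
tool_pos: [0.5915, -0.3005, 0.1827]
eef_rot: [-0.001, 0.665, 0.747, -0.0]
contact_force: [-1.2, 0.3, 0.6]
opening: 0.093
```

Call:
carry_out([
  {"tx":0,"ty":0,"tz":0.5,"rx":0,"ry":0,"rz":0},
  {"tx":0,"ty":0,"tz":0.5,"rx":0,"ry":0,"rz":0},
])

```text
t: 45.42
tool_pos: [0.5918, -0.2977, 0.1738]
eef_rot: [-0.001, 0.664, 0.748, -0.0]
contact_force: [-0.3, 0.1, 0.2]
opening: 0.0933
```

```bash
python3 go.py 0.5931 -0.299 0.1033;python3 -c "
from h import *
snap('wrist','w13.png')"
```

```text
t 45.42 tcp [ 0.5918 -0.2977  0.1738] yaw 96.82 tilt [ 0.001 -0.001 -1.   ] open 0.0933 F [-0.3  0.1  0.2]
tool delta cm [-0.15  0.12  7.05] len 7.0
```

View pics/w13.png

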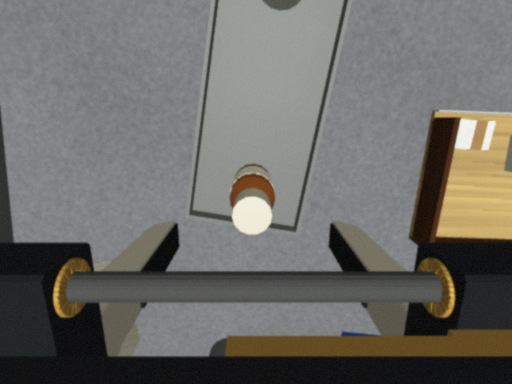

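The bottle cap is centred between the jaws at (252,214). I'll descend and grip it.

Call:
carry_out([
  {"tx":-0.1,"ty":0.1,"tz":2,"rx":0,"ry":0,"rz":0},
  {"tx":0,"ty":0,"tz":2.5,"rx":0,"ry":0,"rz":0},
  {"tx":0,"ty":0,"tz":1.7,"rx":0,"ry":0,"rz":0},
  {"tx":0,"ty":0,"tz":0.8,"rx":0,"ry":0,"rz":0},
  {"tx":0,"ty":0,"tz":0,"rx":0,"ry":0,"rz":0},
])

```text
t: 46.1
tool_pos: [0.5931, -0.2998, 0.1043]
eef_rot: [-0.0, 0.664, 0.748, -0.0]
contact_force: [-0.0, -1.3, 0.4]
opening: 0.0928
```

Call:
carry_out([
  {"tx":0,"ty":0,"tz":0,"rx":0,"ry":0,"rz":0},
  {"tx":0,"ty":0,"tz":0,"rx":0,"ry":0,"rz":0},
  {"tx":0,"ty":0,"tz":0,"rx":0,"ry":0,"rz":0},
  {"tx":0,"ty":0,"tz":0,"rx":0,"ry":0,"rz":0},
  {"tx":0,"ty":0,"tz":0,"rx":0,"ry":0,"rz":0},
  {"tx":0,"ty":0,"tz":0,"rx":0,"ry":0,"rz":0},
  {"tx":0,"ty":0,"tz":0,"rx":0,"ry":0,"rz":0},
  {"tx":0,"ty":0,"tz":0,"rx":0,"ry":0,"rz":0},
], gripper=1)

```text
t: 47.1
tool_pos: [0.5931, -0.2999, 0.1046]
eef_rot: [-0.0, 0.664, 0.748, -0.0]
contact_force: [0.4, 0.1, 0.2]
opening: 0.0302
```

Call:
carry_out([
  {"tx":0,"ty":0,"tz":0,"rx":0,"ry":0,"rz":0},
  {"tx":0,"ty":0,"tz":0,"rx":0,"ry":0,"rz":0},
])

```text
t: 47.35
tool_pos: [0.5931, -0.2999, 0.1046]
eef_rot: [-0.0, 0.664, 0.748, -0.0]
contact_force: [-0.6, 0.4, -0.6]
opening: 0.0305
```

```bash
python3 go.py 0.5858 -0.0601 0.185
```

```text
t 47.35 tcp [ 0.5931 -0.2999  0.1046] yaw 96.77 tilt [ 0. -0. -1.] open 0.0305 F [-0.6  0.4 -0.6]
tool delta cm [23.9   2.1  -8.04] len 25.3
```

Call:
carry_out([
  {"tx":0,"ty":0,"tz":-1.5,"rx":0,"ry":0,"rz":0},
  {"tx":0,"ty":0,"tz":-2.5,"rx":0,"ry":0,"rz":0},
  {"tx":0,"ty":0,"tz":-2.5,"rx":0,"ry":0,"rz":0},
  {"tx":0,"ty":0,"tz":-1.5,"rx":0,"ry":0,"rz":0},
  {"tx":0,"ty":0,"tz":0,"rx":0,"ry":0,"rz":0},
])

```text
t: 47.98
tool_pos: [0.5935, -0.3002, 0.1859]
eef_rot: [0.001, 0.664, 0.748, 0.0]
contact_force: [0.5, 0.6, -2.1]
opening: 0.0301
```

Call:
carry_out([
  {"tx":2.0,"ty":0.3,"tz":0,"rx":0,"ry":0,"rz":0},
  {"tx":4.0,"ty":0.3,"tz":0,"rx":0,"ry":0,"rz":0},
  {"tx":4.0,"ty":0.3,"tz":0,"rx":0,"ry":0,"rz":0},
  {"tx":4.0,"ty":0.3,"tz":0,"rx":0,"ry":0,"rz":0},
  {"tx":4.0,"ty":0.3,"tz":0,"rx":0,"ry":0,"rz":0},
  {"tx":3.8,"ty":0.3,"tz":0,"rx":0,"ry":0,"rz":0},
  {"tx":2.0,"ty":0.3,"tz":0,"rx":0,"ry":0,"rz":0},
  {"tx":0,"ty":0,"tz":0,"rx":0,"ry":0,"rz":0},
])

```text
t: 48.98
tool_pos: [0.5857, -0.0598, 0.1842]
eef_rot: [-0.0, 0.663, 0.748, -0.0]
contact_force: [-0.4, 0.1, -1.7]
opening: 0.0305
```

Call:
carry_out([
  {"tx":0,"ty":0,"tz":1.5,"rx":0,"ry":0,"rz":0},
  {"tx":0,"ty":0,"tz":2.5,"rx":0,"ry":0,"rz":0},
  {"tx":0,"ty":0,"tz":2.2,"rx":0,"ry":0,"rz":0},
  {"tx":0,"ty":0,"tz":0.8,"rx":0,"ry":0,"rz":0},
  {"tx":0,"ty":0,"tz":0.3,"rx":0,"ry":0,"rz":0},
  {"tx":0,"ty":0,"tz":0,"rx":0,"ry":0,"rz":0},
  {"tx":0,"ty":0,"tz":0,"rx":0,"ry":0,"rz":0},
])

```text
t: 49.85
tool_pos: [0.5863, -0.0613, 0.1123]
eef_rot: [0.0, 0.664, 0.748, 0.0]
contact_force: [-0.1, -0.1, -2.4]
opening: 0.0298
```

```bash
python3 go.py 0.5858 -0.0605 0.1066;python3 -c "
from h import *
snap('side','s14.png')"
```

```text
t 49.85 tcp [ 0.5863 -0.0613  0.1123] yaw 96.77 tilt [-0.     0.001 -1.   ] open 0.0298 F [-0.1 -0.1 -2.4]
tool delta cm [ 0.08 -0.04  0.57] len 0.6
```

View pics/s14.png

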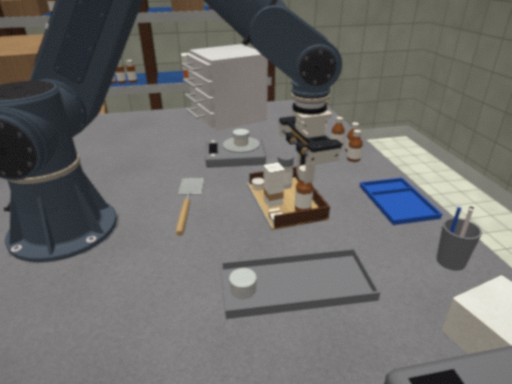

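The bottle hangs upright just over its old spot at (305,190). I'll lower the last 6 mm, release and retreat upward.

Call:
carry_out([
  {"tx":0.1,"ty":0,"tz":0.25,"rx":0,"ry":0,"rz":0},
  {"tx":0,"ty":0,"tz":0.2,"rx":0,"ry":0,"rz":0},
  {"tx":0,"ty":0,"tz":0.1,"rx":0,"ry":0,"rz":0},
  {"tx":0,"ty":0,"tz":0,"rx":0,"ry":0,"rz":0},
])

```text
t: 50.4
tool_pos: [0.586, -0.0601, 0.1065]
eef_rot: [0.0, 0.664, 0.748, 0.0]
contact_force: [0.3, 1.3, 3.3]
opening: 0.03
```

Call:
carry_out([
  {"tx":0,"ty":0,"tz":0,"rx":0,"ry":0,"rz":0},
  {"tx":0,"ty":0,"tz":0,"rx":0,"ry":0,"rz":0},
  {"tx":0,"ty":0,"tz":0,"rx":0,"ry":0,"rz":0},
  {"tx":0,"ty":0,"tz":0,"rx":0,"ry":0,"rz":0},
  {"tx":0,"ty":0,"tz":-2,"rx":0,"ry":0,"rz":0},
  {"tx":0,"ty":0,"tz":-4,"rx":0,"ry":0,"rz":0},
  {"tx":0,"ty":0,"tz":-4,"rx":0,"ry":0,"rz":0},
  {"tx":0,"ty":0,"tz":-2,"rx":0,"ry":0,"rz":0},
], gripper=-1)

```text
t: 51.4
tool_pos: [0.5863, -0.0602, 0.2284]
eef_rot: [0.001, 0.664, 0.748, 0.001]
contact_force: [0.8, -0.8, -0.6]
opening: 0.0929
```

Call:
carry_out([
  {"tx":-3,"ty":0,"tz":0,"rx":0,"ry":0,"rz":0},
  {"tx":-5,"ty":0,"tz":0,"rx":0,"ry":0,"rz":0},
  {"tx":-5,"ty":0,"tz":0,"rx":0,"ry":0,"rz":0},
  {"tx":-5,"ty":0,"tz":0,"rx":0,"ry":0,"rz":0},
  {"tx":-5,"ty":0,"tz":0,"rx":0,"ry":0,"rz":0},
  {"tx":-5,"ty":0,"tz":0,"rx":0,"ry":0,"rz":0},
  {"tx":-2,"ty":0,"tz":0,"rx":0,"ry":0,"rz":0},
  {"tx":0,"ty":0,"tz":0,"rx":0,"ry":0,"rz":0},
])

```text
t: 52.4
tool_pos: [0.6208, -0.3591, 0.2254]
eef_rot: [-0.0, 0.665, 0.747, -0.0]
contact_force: [1.5, 0.9, -1.5]
opening: 0.0929
```

```bash
python3 go.py 0.5858 -0.0605 0.1066;python3 -c "
from h import *
snap('side','s15.png')
a=snap('top','t15.png')['frame'][:,:,::-1]
cv2.imwrite('pics/z15.png',cv2.resize(a[130:220,200:325],None,fx=6,fy=6,interpolation=cv2.INTER_CUBIC))
cv2.imwrite('pics/z16.png',cv2.resize(a[155:270,70:180],None,fx=5,fy=5,interpolation=cv2.INTER_CUBIC))"
```

```text
t 52.4 tcp [ 0.6208 -0.3591  0.2254] yaw 96.68 tilt [ 0. -0. -1.] open 0.0929 F [ 1.5  0.9 -1.5]
tool delta cm [30.06 -0.   11.9 ] len 32.3
```

View pics/z15.png

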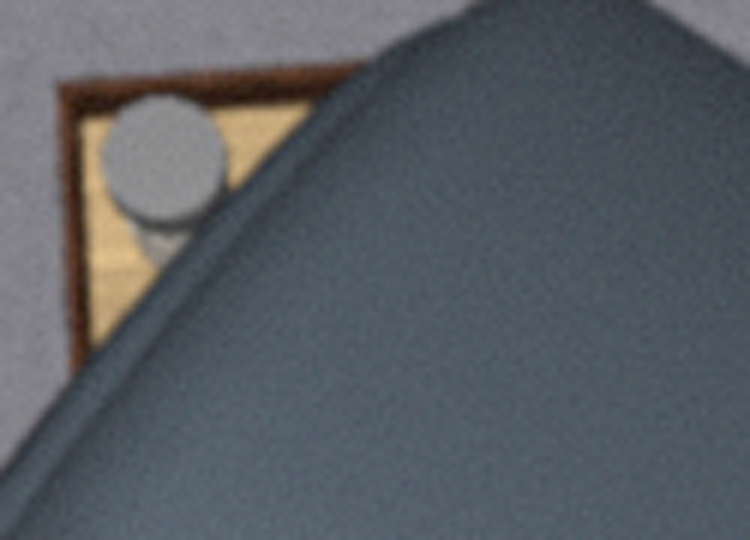

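View pics/z16.png

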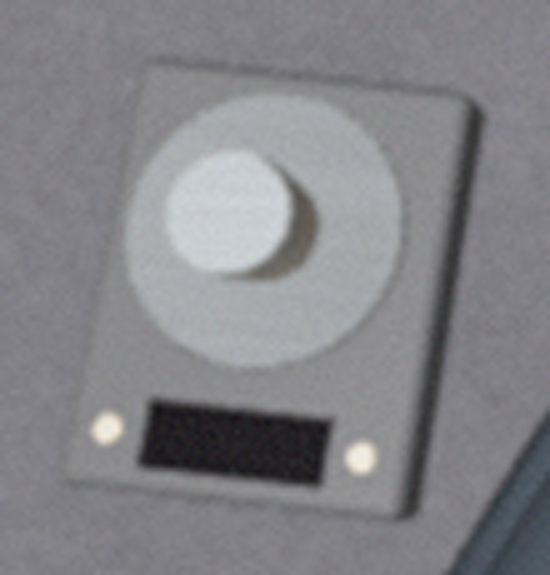

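View pics/s15.png

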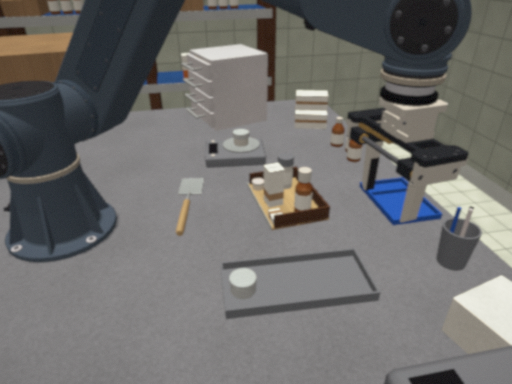

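The arm blocks the top view, so I'll pull back to the right. In the side view everything stands.

Call:
carry_out([
  {"tx":-1,"ty":-3,"tz":0,"rx":0,"ry":0,"rz":0},
  {"tx":-2,"ty":-4,"tz":0,"rx":0,"ry":0,"rz":0},
  {"tx":-2,"ty":-4,"tz":0,"rx":0,"ry":0,"rz":0},
  {"tx":-2,"ty":-4,"tz":0,"rx":0,"ry":0,"rz":0},
  {"tx":-2,"ty":-4,"tz":0,"rx":0,"ry":0,"rz":0},
  {"tx":-1,"ty":-2,"tz":0,"rx":0,"ry":0,"rz":0},
  {"tx":0,"ty":0,"tz":0,"rx":0,"ry":0,"rz":0},
  {"tx":0,"ty":0,"tz":0,"rx":0,"ry":0,"rz":0},
])

```text
t: 53.5
tool_pos: [0.4256, -0.4812, 0.2262]
eef_rot: [0.0, 0.664, 0.748, 0.0]
contact_force: [0.1, 0.0, 0.4]
opening: 0.0932
```

```bash
python3 go.py 0.5858 -0.0605 0.1066;python3 -c "
from h import *
c=load('t15'); z=lambda u,v:((u+.5)/5-.5+70,(v+.5)/5-.5+155)
print('jar',onz(c,*z(229,211),.088))
a=snap('top','t16.png')['frame'][:,:,::-1]
cv2.imwrite('pics/z17.png',cv2.resize(a[130:220,200:325],None,fx=6,fy=6,interpolation=cv2.INTER_CUBIC))"
```

```text
t 53.5 tcp [ 0.4256 -0.4812  0.2262] yaw 96.84 tilt [ 0.  0. -1.] open 0.0932 F [0.1 0.  0.4]
tool delta cm [39.86 20.91 11.97] len 46.6
jar [0.49136633 0.30012917 0.088     ]
```

View pics/z17.png

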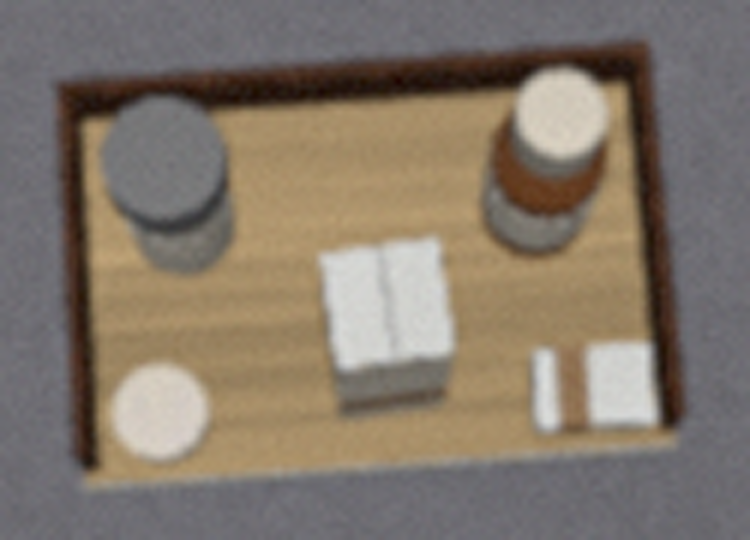

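The zoomed top view matches the starting one to within about 3 zoomed pixels, roughly 1 mm: canister (166,158), carton (388,303), bottle cap (562,112). The packet and pillbox haven't moved. I'm handing in.

```bash
python3 -c "
from bench import close_job
print(close_job())"
```

```text
the job is handed in; nothing more can be done
None
```

The jar stands on the scale's pan and the bottle, carton and canister are back on their starting spots in the bay. I handed the job in at about 54 s of the 141 s allowed.

I moved the bottle, carton and canister upright to the tray and put the jar on the pan. I then returned the canister, carton and bottle in that order.

- **Jar:** it measures within about 3 mm of the pan centre in the wrist and top views, upright and released.
- **Bottle, carton, canister:** all three are upright and within about 1 mm of their starting positions in the final top view.
- **Packet, pillbox, tin:** the packet and pillbox show no shift in the final top view. The tin shows none by eye in the last side picture, but I did not measure it.
- **Arm:** it is clear of everything, with the gripper open and the force reading near zero.

No check failed. At the start, the camera views disagreed by up to about 4–5 mm on object positions, slightly more than the 2 mm calibration figure; the wrist camera's readings matched the top camera's within about 2 mm.

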